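Unclamp the shaken sample tray and present it to the up-looking camera

TASK

The transit shake test is over: turn the three red clamp knobs anticlockwise to their end stops, with the sample tray still lying on the tester. Then lift the tray by its sides, never touching the orange ball and keeping the tray level so that the ball stays in its shallow pocket, and carry it over to the up-looking inspection camera without disturbing the boxes and the tape. Finish while still holding it there, level and still, with the ball's pocket centred over the lens and the tray's underside about 100 mm above it, so that the camera can photograph the underside of the pocket.

Things in the scene. Friction and masses are not known exactly. Their poses are not given: they have to be found in the camera images.
- tray: Grey board insert tray, a plain block 56 wide (x), 160 long (y), 20 mm high, about 120 g; origin centre of underside, z up. Top: round pocket 30 mm across, 4.5 mm deep, 45 mm from the middle to +y, with the loose ball; empty square recess 37 mm wide 48 mm to -y. Grip it at its plain middle (24 mm either way) across the 56 mm width; its long sides are free down to the mat.
- tray_pocket (a point): Centre of the floor of the tray's ball pocket: tray frame (0, +45, +15.5) mm.
- tray_under (a point): Point on the tray's underside straight below the middle of the pocket: tray frame (0, +45, 0) mm.
- ball_center (a point): Centre of the loose orange resin ball, 34 mm in diameter, about 33 g. It rests on the pocket floor, 17 mm above tray_pocket, and can roll about 3 mm each way; it rolls over the pocket's rim if the tray tips some 40 degrees or is jerked.
- shaker: Vibration tester, fixed, standing still: blue housing 210 (x) by 280 (y) mm, aluminium platform 190 by 270 mm with a grey mat, its top 92 mm above the bench; origin centre of underside, z up. The tray lies mid-mat, long axis along the tester's y, ball end to +y. Clamp a at (0, -98), b at (34, 98), c at (-34, 98) mm in this frame.
- clamp_a (a joint): Red wing knob on a captive quarter-turn clamp bolt of the tester: 0 to 1.4 rad, growing anticlockwise seen from above. Near 0 its steel finger lies over the tray's -y end (the end without the ball); at 1.4 it meets its end stop, the finger swung clear. Stiff (about 0.06 N m), stays where it is left; it only turns and cannot come off.
- clamp_b (a joint): Red wing knob on a captive quarter-turn clamp bolt of the tester: 0 to 1.4 rad, growing anticlockwise seen from above. Near 0 its steel finger lies over the tray's +x corner of the ball end; at 1.4 it meets its end stop, the finger swung clear. Stiff (about 0.06 N m), stays where it is left; it only turns and cannot come off.
- clamp_c (a joint): Red wing knob on a captive quarter-turn clamp bolt of the tester: 0 to 1.4 rad, growing anticlockwise seen from above. Near 0 its steel finger lies over the tray's -x corner of the ball end; at 1.4 it meets its end stop, the finger swung clear. Stiff (about 0.06 N m), stays where it is left; it only turns and cannot come off.
- clamp_a_grip (a point): On the turning axis of clamp a, 52 mm above the mat. Its wing is a bar 36 long, 12 thick, from 30 to 54 mm above the mat, over a boss 22 mm across. x axis (turns with it): along the wing and the steel finger below it (30 mm long from the axis, 12 wide, 2 mm over the tray); z up. Swings its finger from the tester's +y towards -x.
- clamp_b_grip (a point): On the turning axis of clamp b, 52 mm above the mat. Its wing is a bar 36 long, 12 thick, from 30 to 54 mm above the mat, over a boss 22 mm across. x axis (turns with it): along the wing and the steel finger below it (30 mm long from the axis, 12 wide, 2 mm over the tray); z up. Swings its finger beside the tray's long +x side.
- clamp_c_grip (a point): On the turning axis of clamp c, 52 mm above the mat. Its wing is a bar 36 long, 12 thick, from 30 to 54 mm above the mat, over a boss 22 mm across. x axis (turns with it): along the wing and the steel finger below it (30 mm long from the axis, 12 wide, 2 mm over the tray); z up. Swings its finger to point about along the tester's +x, beyond the tray's end.
- camera: Up-looking inspection camera, fixed: grey housing 110 by 110 by 50 mm with a dark round ring-light housing 104 mm across on it, a white ring and a glass lens in the middle; 64 mm high in all; origin at the centre of its underside, z up.
- camera_lens (a point): Centre of the camera's lens glass, on its very top, 64 mm above the bench.
- box_base: Bystander: loose open grey gift box, 100 by 120 by 45 mm high; origin at the centre of its underside.
- box_lid: Bystander: loose grey box lid, closed side up, 100 by 120 by 30 mm high; origin at the centre of its underside.
- tape: Bystander: loose amber roll of tape lying flat, 90 mm across, 25 mm high; origin at the centre of its underside.
- ball: The same orange ball, as a body; its origin lies on its skin and turns as it rolls, so use ball_center.
There are look-alikes about, which are no part of the job. What is shaped like the tray but blue or yellow is not meant.

How it is judged:
On the way, in this order (a step that is already met when the one before it is completed fails the run):
1. All three clamp knobs are turned to their end stops (above 1.3 rad), the tray still lying on the tester within 20 mm of its start with the ball in its pocket (value of joint each of clamp_a, clamp_b, clamp_c above 1.3 rad and distance of tray from where it was at the start of the episode below 0.02 m and angle between tray's own z axis and vertical below 0.05 rad and distance between ball_center and tray_pocket below 0.021 m), for 0.2 s.
2. The gripper holds the tray more than 40 mm clear above the tester's mat, the ball in its pocket (z of tray in the frame of shaker above 0.132 m and contact force between the fingers and tray above 1 N and distance between ball_center and tray_pocket below 0.021 m), for 0.2 s.
At the end, for the whole second after the job is handed in: The gripper alone holds the tray, still and within 6 degrees of level, its pocket within 30 mm of the lens seen from above, its underside 70 to 130 mm above the lens, the ball in its pocket, the three knobs at their stops (over 1.3 rad), boxes and tape within 30 mm of where they were (value of joint each of clamp_a, clamp_b, clamp_c above 1.3 rad and horizontal distance between tray_under and camera_lens below 0.03 m and z of tray_under in the frame of camera_lens between 0.07 and 0.13 m and angle between tray's own z axis and vertical below 0.1 rad and distance between ball_center and tray_pocket below 0.021 m and contact force between the fingers and tray above 1 N and contact force between tray and shaker below 0.2 N and contact force between tray and camera below 0.2 N and linear speed of tray below 0.02 m/s and angular speed of tray below 0.15 rad/s and distance of each of box_base, box_lid, tape from where it was at the start of the episode below 0.03 m); the arm keeps its last pose, push and grip.
It fails at once if The ball leaves its pocket (distance between ball_center and tray_pocket above 0.026 m).
It fails at once if The tray is tipped more than 0.4 rad (23 degrees) (angle between tray's own z axis and vertical above 0.4 rad).
It fails at once if The robot touches the ball (contact force between any of the arm, the fingers and ball above 0.5 N).
It fails at once if A box or the tape is pushed more than 30 mm (distance of any of box_base, box_lid, tape from where it was at the start of the episode above 0.03 m).
It also fails if it takes over 70 s, if anything falls off the work surface, if the arm or the gripper's body presses on something with over 40 N, if the wrist force passes 120 N, or if a joint passes its speed limit or range.

ROBOT

A 6-joint arm with a two-finger parallel gripper is mounted at the origin on the work surface. World frame = base frame: x ahead of the robot, y to its left, z up, the work surface at z = 0. Lengths are in m, angles in rad, forces in N, time in s.
With the tool pointing down it reaches from about 0.375 to 0.9 m from the base axis. Payload 3.1 kg.
Tool frame: the origin (TCP) lies at the very end of the fingers, on their centre line; the grasp point (between the pads) lies manip.pinch_z behind it (manip.pinch_z is the distance from the TCP to the grasp point, in m); z points along the fingers, y is the direction in which the jaws open and shut (so a half turn about z gives the same grasp; the last joint's range is limited). The gripper opens to 87 mm and grips with 3 to 60 N. Pads are 19 mm wide; open, the fingers measure 117 mm over their backs; the gripper's body (75 mm by 190 mm) begins 51 mm behind the grasp point.
Start: joints at [-1.458, 0.527, 1.433, -0, 1.181, -0.178], TCP at [0.18, -0.599, 0.223] pointing down, gripper open.
Joint ranges: [-3.08, 3.08], [-0.75, 2.2], [0.22, 2.44], [-1.43, 4.57], [0, 2.65], [-2.85, 2.85]. Speed limits (rad/s): [2.79, 2.79, 3.14, 3.14, 3.14, 3.14].

INTERFACE

Orientations are given as a unit quaternion [x, y, z, w].
In Python, from rig import monitor, read_camera, workorder, trace, tip_of, manip gives the robot as it stands.
- The arm moves only by the shell command python3 -m crank 'ROWS'. ROWS is JSON, a list of rows, each a list of 3 entries, a list of its own where there are three numbers: the gripper command: -1 is fully open, 1 is shut, values between are in proportion, then the shift along the tool's x, y, z normalised to -1 to 1, where 1 is 0.25 m, then the turn, a rotation vector about the tool's x, y, z normalised to -1 to 1, where 1 is 360 degrees. In form: [[claw, [tx, ty, tz], [rx, ry, rz]], ...]. A call has 1 to 5 rows; each row is the pose to reach, as a shift and turn from the pose measured when the call began, along the tool's axes at that moment, turning the shorter way round; what a row does not reach only later rows make up. A row lasts 1/12 s, in which the tool goes at most 41.7 mm and 7.16 degrees, less where a joint would pass 70% of its speed; a pose out of reach is approached as far as the arm can. A call with a number of a shift or a turn outside -1 to 1 is refused whole. A call with a gripper value outside its range is refused whole. The fingers move at their own pace and stop on an object; the grip force is fixed at half the most. Time passes only in rows, so rows that repeat a pose let the fingers close. It gives the time, the measured TCP pose, the force and the opening at its end, in the units of the state.
- monitor.observe(): the state, without advancing time (a new reading comes with each control period).
- read_camera(name): name is "scene" or "top"; returns a dict with "frame" (480x640x3 uint8, red, green, blue), "K" (3x3 intrinsics, pixels), "R" (3x3) and "t" (3): a world point X has camera coordinates R X + t. Camera axes: x right, y down, z forward; pixel columns grow to the right and rows downward; lengths in m; the calibration is good to about 2 mm. A picture is of the moment at which its call begins. There is no depth.
- workorder.finish_job(): hands the job in, once; it reports no verdict.
Trained networks look in a picture, given as the dict that the camera call returned (one of the last four; its "shot" number tells which), for a name from the list of things; names that differ only in an ending like _2 or _b are one class to them, and where a whole thing is asked for, a point or a joint stands for the part that bears it (a point fixed in the world has none). Each returns a list of dicts, best first, with "p" (0 to 1); they miss things now and then, are a little off and sometimes report something else, mostly with a low value. They report only what shows in the picture. A call takes as long as a camera call. They do not tell look-alikes from the thing itself.
- trace(picture, query): "pixels" (480x640 bool, what is visible of it).
- tip_of(picture, query): "point" ([x, y, z] in m, in the coordinates of the camera as it stood for that picture, good to about 4 mm: a listed point, or the origin of a listed thing).
The state is a dict: "t": time; "joints": joint angles; "dq": joint speeds; "effort": joint torques, N m; "position": TCP position; "tool_rot": TCP orientation; "wrist_force": force on the tool from outside, world axes, zero at the start; "wrist_torque": the same for the moment, N m; "grip_width": finger opening in m.
Only numpy, scipy, OpenCV 4.12 (cv2) and the standard library are available. Lean on these libraries where they do the work, as an engineer would, in place of code of your own. Each camera call takes 0.05 s, during which the arm holds its last target.

## Working session

There is one attempt and no reset: what is moved stays moved. The work goes in short steps, Python scripts to look and compute and a shell command to move; the robot and the scene stay as the last step left them, time stands still between calls to the robot, and variables do not carry over. Pictures are saved under pics/ and viewed, and the job is handed in when it is done.

```bash
ls; mkdir -p pics; python3 - <<'E'
from rig import monitor, read_camera, workorder, trace, tip_of, manip
import cv2,json
print(monitor.observe()); print(manip.pinch_z)
for n in ("scene","top"):
    p=read_camera(n); cv2.imwrite(f"pics/{n}0.png",p["frame"][:,:,::-1]); print(n,p["K"],p["R"],p["t"])
E
```

```text
pics
{'t': 0.0, 'joints': array([-1.45747016e+00,  5.28438724e-01,  1.43390345e+00,  1.50013045e-05,
        1.18137346e+00, -1.78492822e-01]), 'dq': array([ 0.00052734,  0.00164125,  0.00132643, -0.00082117,  0.00158297,
       -0.00031783]), 'effort': array([ 3.57149020e-04, -4.40044284e+01, -1.76591420e+01,  6.30803942e-02,
        5.82025596e-02, -1.71801908e-04]), 'position': array([ 0.17976252, -0.59783293,  0.22158812]), 'tool_rot': array([ 9.89373939e-01,  1.45389413e-01,  4.15131416e-05, -1.06070143e-03]), 'wrist_force': array([-1.08894813,  0.03833723,  0.25187415]), 'wrist_torque': array([-0.01698078, -0.06530438, -0.0122738 ]), 'grip_width': 0.08718002906125358}
0.0187
scene [[502.56122845   0.         326.75647464]
 [  0.         502.56122845 240.56682614]
 [  0.           0.           1.        ]] [[ 6.53358975e-01  7.57048134e-01 -4.15836541e-04]
 [ 6.43638352e-01 -5.55771388e-01 -5.26163318e-01]
 [-3.98562068e-01  3.43505878e-01 -8.50383437e-01]] [-0.34534208 -0.27008231  1.56918284]
top [[545.59452476   0.         328.50928187]
 [  0.         545.59452476 239.87140914]
 [  0.           0.           1.        ]] [[ 0.02930796 -0.99954182  0.00756204]
 [-0.99303052 -0.02997937 -0.11398083]
 [ 0.11415531 -0.00416879 -0.99345417]] [-0.01780249  0.54821982  1.69027724]
```

View pics/scene0.png

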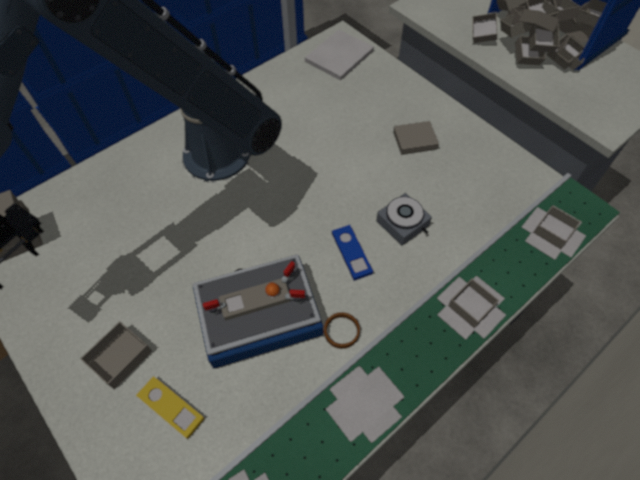

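View pics/top0.png

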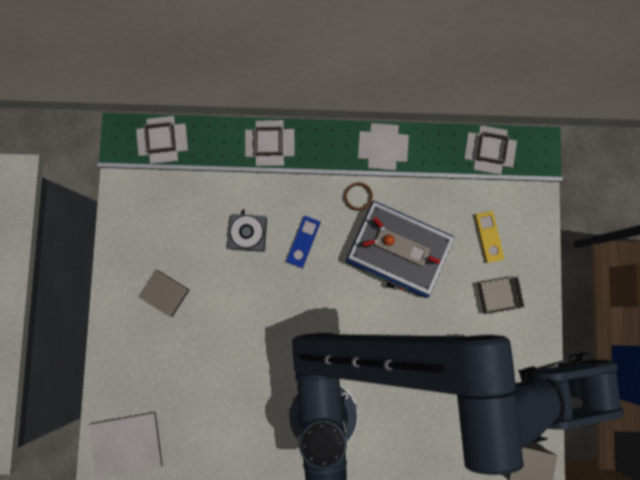

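The scene shows the grey tray with the ball on the tester (scene 255,298; top 405,247). The look-alikes are a blue block (scene 352,252; top 303,242) and a yellow one (scene 170,407; top 489,237). By colour, the tester and the ball, I choose the grey one. The inspection camera is at scene 405,213 / top 247,232. The boxes are at top 164,292 (lid) and 498,295 (base), and the tape is at top 357,197.

```bash
cat > h.py <<'E'
from rig import monitor, read_camera, workorder, trace, tip_of, manip
import cv2, numpy as np
from scipy.spatial.transform import Rotation as Ro
def w(p,c): return np.asarray(p["R"]).T@(np.asarray(c)-p["t"])
def proj(p,X):
    c=np.asarray(p["R"])@np.asarray(X)+p["t"]; u=np.asarray(p["K"])@c; return u[:2]/u[2]
def onz(p,uv,z):
    R=np.asarray(p["R"]);d=R.T@np.linalg.inv(p["K"])@np.array([uv[0],uv[1],1.]); o=-R.T@p["t"]
    return o+d*(z-o[2])/d[2]
def save(p,n,roi=None,s=1):
    f=p["frame"][:,:,::-1]
    if roi: x,y,a,b=roi; f=f[y:y+b,x:x+a]
    cv2.imwrite(f"pics/{n}.png",cv2.resize(f,None,fx=s,fy=s,interpolation=cv2.INTER_CUBIC))
E
python3 - <<'E'
from h import *
S=read_camera("scene");T=read_camera("top")
save(S,"sc1",(180,240,160,130),5);save(T,"tc1",(335,190,130,115),6)
for q in ("tray","tray_pocket","ball_center","shaker","clamp_a_grip","clamp_b_grip","clamp_c_grip","camera_lens","camera","box_base","box_lid","tape"):
    for n,p in(("S",S),("T",T)):
        for r in tip_of(p,q)[:4]: print(q,n,round(r["p"],2),w(p,r["point"]).round(4),proj(p,w(p,r["point"])).round(0))
E
```

```text
tray S 0.98 [ 0.5274 -0.2246  0.0905] [256. 302.]
tray S 0.82 [ 0.5717 -0.5165  0.0016] [170. 407.]
tray S 0.76 [ 0.5415  0.0746 -0.0029] [350. 255.]
tray S 0.18 [ 0.541  -0.1835  0.0919] [273. 295.]
tray T 0.98 [0.5403 0.0813 0.0024] [303. 243.]
tray T 0.86 [ 0.5751 -0.5168 -0.    ] [489. 238.]
tray T 0.77 [ 0.5282 -0.2204  0.0897] [400. 246.]
tray_pocket S 0.89 [0.5021 0.0935 0.0128] [346. 239.]
tray_pocket S 0.68 [ 0.5425 -0.1812  0.1054] [273. 293.]
tray_pocket S 0.62 [ 0.5311 -0.5225  0.0149] [157. 393.]
tray_pocket T 0.97 [ 0.5455 -0.1809  0.1104] [388. 240.]
tray_pocket T 0.76 [ 0.5309 -0.5272  0.016 ] [493. 251.]
tray_pocket T 0.75 [0.4995 0.0975 0.0151] [297. 255.]
ball_center S 0.47 [ 0.5405 -0.1825  0.1212] [272. 289.]
ball_center T 0.5 [ 0.5436 -0.1788  0.127 ] [388. 240.]
ball_center T 0.35 [ 0.5404 -0.1784  0.1075] [387. 241.]
shaker S 0.79 [ 5.202e-01 -2.221e-01 -3.000e-04] [259. 314.]
shaker T 0.58 [ 0.5252 -0.2234 -0.0049] [397. 250.]
clamp_a_grip S 0.7 [ 0.4871 -0.3114  0.1398] [212. 303.]
clamp_a_grip T 0.51 [ 0.4887 -0.3182  0.1437] [436. 259.]
clamp_b_grip S 0.59
[... 232 characters left out ...]
 [ 0.5275 -0.1172  0.1429] [289. 266.]
clamp_c_grip S 0.51 [ 0.5437 -0.1832  0.1088] [273. 293.]
clamp_c_grip T 0.65 [ 0.5329 -0.1217  0.1414] [369. 242.]
camera_lens T 0.35 [ 0.5262 -0.2231  0.0876] [401. 247.]
camera S 0.73 [ 0.5592  0.2557 -0.0015] [402. 223.]
camera T 0.86 [ 0.5628  0.2544 -0.0033] [249. 234.]
box_base S 0.98 [ 0.393  -0.5481 -0.0025] [120. 359.]
box_base T 0.56 [ 3.918e-01 -5.460e-01  4.000e-04] [498. 295.]
box_base T 0.35 [ 0.3692  0.5106 -0.0007] [165. 292.]
box_lid S 0.91 [ 0.3646  0.5128 -0.0022] [415. 140.]
box_lid T 0.6 [ 3.652e-01  5.129e-01 -1.000e-04] [165. 294.]
tape S 0.73 [ 0.6958 -0.0893 -0.0015] [343. 331.]
tape T 0.48 [ 0.6954 -0.0951 -0.0029] [359. 197.]
```

View pics/sc1.png

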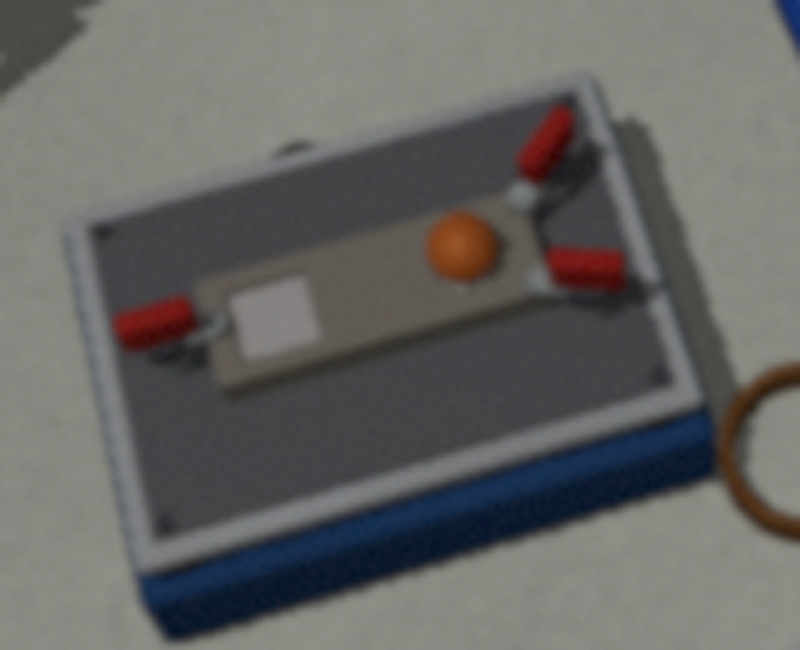

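View pics/tc1.png

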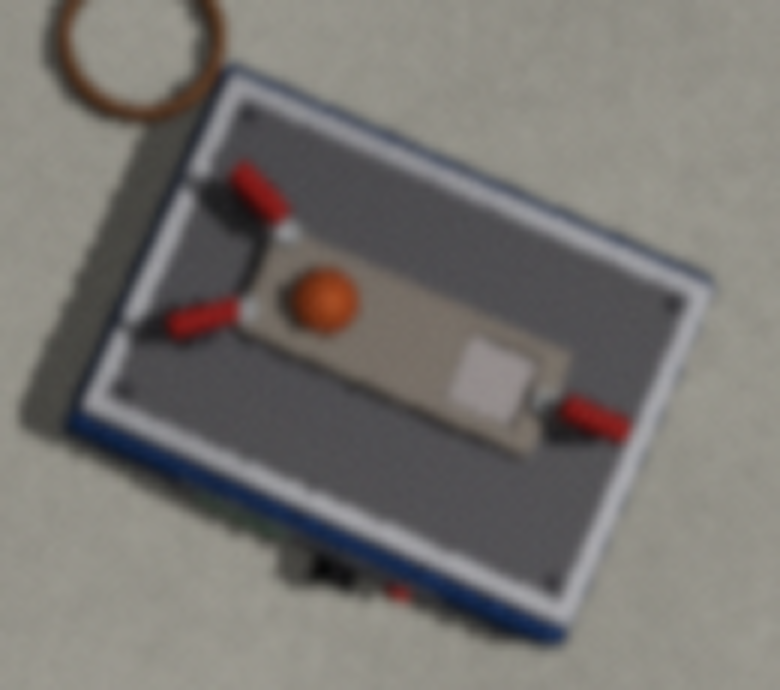

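The close crops confirm it: the grey tray with the orange ball lies on the mat. Clamp a is at top crop 590,415, b at 262,195 and c at 205,315. Next I fit the tester pose and the knob angles.

```bash
cat > fit.py <<'E'
from h import *
S=read_camera("scene");T=read_camera("top")
L={"shaker":(0,0),"clamp_a_grip":(0,-98),"clamp_b_grip":(34,98),"clamp_c_grip":(-34,98),"tray":(0,0),"tray_pocket":(0,45)}
A=[];B=[]
for p in(S,T):
    for q,l in L.items():
        for r in tip_of(p,q):
            X=w(p,r["point"])
            if np.hypot(X[0]-.527,X[1]+.223)<.15 and r["p"]>.45 :
                A.append(np.array(l)/1000);B.append(X[:2])
A=np.array(A);B=np.array(B)
for it in range(3):
    a=A-A.mean(0);b=B-B.mean(0)
    th=np.arctan2((a[:,0]*b[:,1]-a[:,1]*b[:,0]).sum(),(a*b).sum())
    R=np.array([[np.cos(th),-np.sin(th)],[np.sin(th),np.cos(th)]]);t=B.mean(0)-R@A.mean(0)
    e=np.linalg.norm(A@R.T+t-B,axis=1); k=e<.01; A=A[k];B=B[k]
print("shaker",t,np.degrees(th),len(A),e.round(4))
# platform corners from image, top crop: view white-frame outer
for n,p in(("S",S),("T",T)):
    im=cv2.resize(p["frame"][:,:,::-1],None,fx=6,fy=6,interpolation=cv2.INTER_CUBIC).copy()
    pr=lambda x,y,z: tuple(int(v) for v in (proj(p,[*(R@np.array([x,y])/1000+t),z])*6+2.5))
    c=[pr(x,y,.092) for x,y in((95,135),(-95,135),(-95,-135),(95,-135))]
    cv2.polylines(im,[np.array(c)],True,(0,255,0),1)
    c=[pr(x,y,.112) for x,y in((28,80),(-28,80),(-28,-80),(28,-80))]
    cv2.polylines(im,[np.array(c)],True,(255,255,0),1)
    for x,y in((0,-98),(34,98),(-34,98)): cv2.circle(im,pr(x,y,.146),4,(0,255,0),1)
    x0,y0=[int(6*v) for v in (proj(p,[*t,.09])-[65,55])]
    cv2.imwrite(f"pics/fit{n}.png",im[y0:y0+600,x0:x0+790])
    # wing angles by red mask PCA on z=.146 plane
    hsv=cv2.cvtColor(p["frame"],cv2.COLOR_RGB2HSV);m=((hsv[...,0]<6)|(hsv[...,0]>172))&(hsv[...,1]>150)&(hsv[...,2]>60)
    nl,lab,st,ce=cv2.connectedComponentsWithStats(m.astype(np.uint8))
    for i in range(1,nl):
        if st[i,4]>15:
            v,u=np.nonzero(lab==i);P=np.array([onz(p,(a,b),.141)[:2] for a,b in zip(u,v)])
            ev,V=np.linalg.eigh(np.cov(P.T));d=V[:,1];print(n,st[i,4],P.mean(0).round(4),"dir",np.degrees(np.arctan2(d[1],d[0])).round(1),"len",np.sqrt(ev*12).round(3), "shk",(R.T@(P.mean(0)-t)).round(4))
E
python3 fit.py
```

```text
shaker [ 0.52558869 -0.22345393] -22.414863139862526 11 [0.0047 0.0021 0.0029 0.0025 0.0046 0.0017 0.0013 0.0024 0.0009 0.0016
 0.0042]
S 75 [ 0.5318 -0.1226] dir 110.6 len [0.013 0.037] shk [-0.0327  0.0956]
S 99 [ 0.5955 -0.1483] dir -140.6 len [0.017 0.033] shk [0.036  0.0962]
S 103 [ 0.4884 -0.3153] dir 64.8 len [0.018 0.032] shk [ 0.0007 -0.0991]
T 41 [ 0.5938 -0.1454] dir -136.5 len [0.012 0.03 ] shk [0.0333 0.0981]
T 44 [ 0.531  -0.1176] dir 106.5 len [0.012 0.033] shk [-0.0354  0.0999]
T 41 [ 0.4869 -0.3119] dir 69.7 len [0.012 0.029] shk [-0.002  -0.0965]
```

View pics/fitT.png

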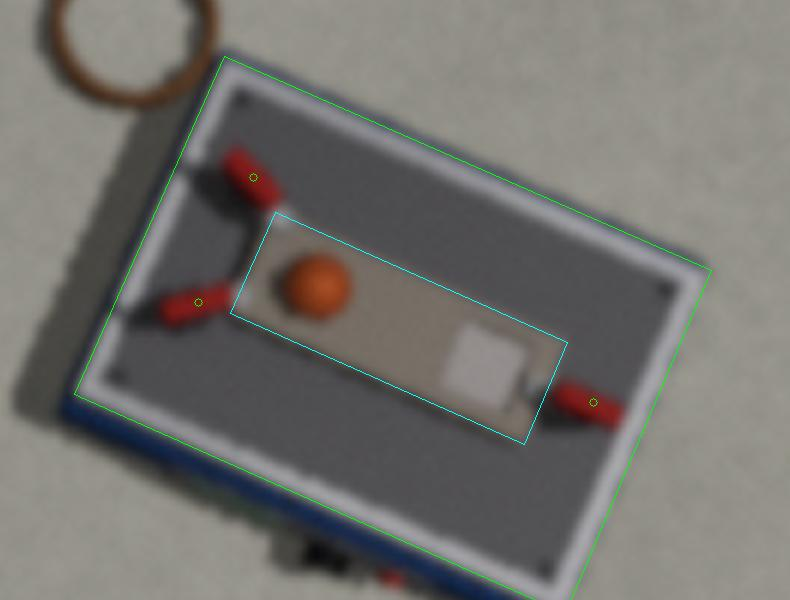

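View pics/fitS.png

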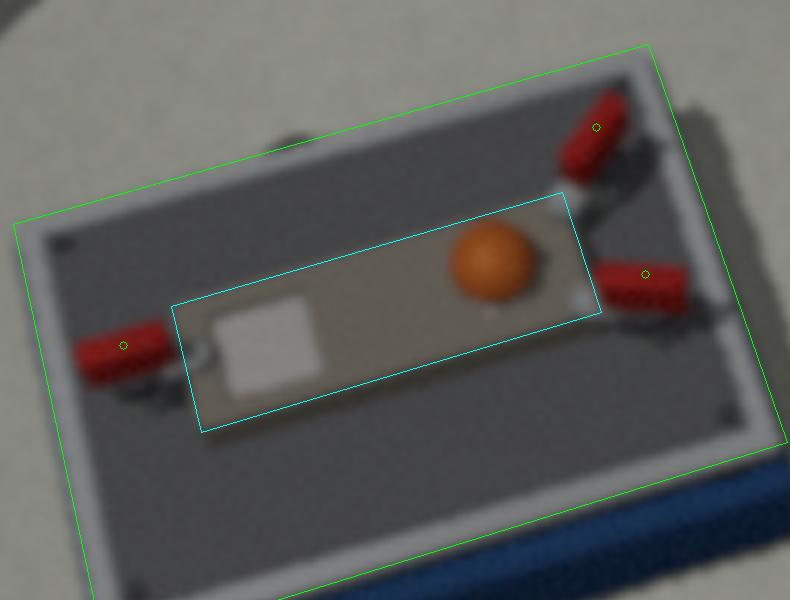

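The fit overlays well: green platform corners and tray outline are within about 1–2 mm in both views. Next, the helper that converts a target into shift and turn units.

```bash
cat > go.py <<'E'
import sys
from h import *
# usage: go.py x y z yaw_deg  -> full shift/turn in row units (tool axes)
def go(x,y,z,yaw):
    s=monitor.observe();R=Ro.from_quat(s["tool_rot"]);c,n=np.cos(np.radians(yaw)),np.sin(np.radians(yaw))
    G=Ro.from_matrix(np.array([[c,n,0],[n,-c,0],[0,0,-1]]))
    d=R.inv().apply(np.array([x,y,z])-s["position"])/.25; r=(R.inv()*G).as_rotvec()/(2*np.pi)
    X=R.as_matrix()
    print("t",round(s["t"],2),"pos",s["position"].round(4),"yaw",np.degrees(np.arctan2(X[1,0],X[0,0])).round(1),"tilt",np.degrees(np.arccos(-X[2,2])).round(2),"grip",round(s["grip_width"],4),"F",s["wrist_force"].round(1),"M",s["wrist_torque"].round(3),"q",s["joints"].round(2))
    print("SHIFT",d.round(4).tolist(),"TURN",r.round(4).tolist())
if len(sys.argv)>4: go(*map(float,sys.argv[1:5]))
E
python3 go.py .4882 -.3141 .19 68.5
```

```text
t 2.1 pos [ 0.1798 -0.5986  0.2225] yaw 16.7 tilt 0.0 grip 0.0872 F [-0.2  0.1 -0.5] M [ 0.033 -0.039  0.038] q [-1.46  0.53  1.43 -0.    1.18 -0.18]
SHIFT [1.5087, -0.7349, 0.1301] TURN [0.0, 0.0, -0.1438]
```

```bash
python3 -m crank '[[0.1,[0.1,-0.05,0.0],[0,0,-0.015]],[0.1,[0.25,-0.12,0.02],[0,0,-0.035]],[0.1,[0.4,-0.19,0.03],[0,0,-0.05]],[0.1,[0.54,-0.26,0.04],[0,0,-0.065]],[0.1,[0.65,-0.32,0.05],[0,0,-0.08]]]'; python3 go.py .4882 -.3141 .19 68.5
```

```text
t: 2.52
position: [0.3141, -0.4731, 0.2099]
tool_rot: [0.921, 0.389, 0.0, -0.0]
wrist_force: [-0.3, -0.1, -0.3]
grip_width: 0.0615
t 2.52 pos [ 0.3141 -0.4731  0.2099] yaw 45.8 tilt 0.06 grip 0.0615 F [-0.3 -0.1 -0.3] M [-0.04  -0.071  0.005] q [-1.18  0.47  1.59  0.    1.08 -0.41]
SHIFT [0.9413, 0.0562, 0.0807] TURN [0.0, -0.0002, -0.063]
```

```bash
python3 -m crank '[[0.1,[0.15,0.01,0.01],[0,0,-0.015]],[0.1,[0.31,0.02,0.03],[0,0,-0.03]],[0.1,[0.47,0.03,0.04],[0,0,-0.045]],[0.1,[0.63,0.04,0.06],[0,0,-0.06]],[0.1,[0.79,0.05,0.07],[0,0,-0.063]]]'; python3 go.py .4882 -.3141 .19 68.5
```

```text
t: 2.93
position: [0.4618, -0.3386, 0.1924]
tool_rot: [0.826, 0.564, 0.0, -0.0]
wrist_force: [-0.3, -0.5, 0.7]
grip_width: 0.0399
t 2.93 pos [ 0.4618 -0.3386  0.1924] yaw 68.7 tilt 0.06 grip 0.0399 F [-0.3 -0.5  0.7] M [-0.02  -0.09   0.009] q [-0.83  0.49  1.6   0.    1.05 -0.46]
SHIFT [0.1297, 0.0627, 0.0097] TURN [0.0, -0.0002, 0.0005]
```

```bash
python3 -m crank '[[0.1,[0.12,0,0],[0,0,0]],[0.1,[0.16,0,0.01],[0,0,0]]]'; python3 go.py .4882 -.3141 .17 68.5
```

```text
t: 3.1
position: [0.4782, -0.297, 0.1899]
tool_rot: [0.824, 0.566, 0.001, -0.001]
wrist_force: [0.3, 0.7, -0.2]
grip_width: 0.0393
t 3.1 pos [ 0.4782 -0.297   0.1899] yaw 68.9 tilt 0.17 grip 0.0393 F [ 0.3  0.7 -0.2] M [-0.039 -0.059  0.015] q [-0.76  0.49  1.62  0.    1.03 -0.39]
SHIFT [-0.0497, 0.0618, 0.0795] TURN [-0.0001, -0.0005, 0.0012]
```

```bash
python3 -m crank '[[0.1,[-0.03,0.04,0.03],[0,0,0]],[0.1,[-0.05,0.062,0.06],[0,0,0]],[0.1,[-0.05,0.062,0.08],[0,0,0.001]],[0.1,[-0.05,0.062,0.08],[0,0,0.001]]]'; python3 - <<'E'
from h import *
S=read_camera("scene");T=read_camera("top")
save(S,"sc2",(160,200,200,150),4);save(T,"tc2",(350,190,140,120),5)
E
python3 go.py .4882 -.3141 .127 68.5
```

```text
t: 3.43
position: [0.4872, -0.3156, 0.1682]
tool_rot: [0.827, 0.562, 0.001, -0.002]
wrist_force: [0.4, 1.0, -0.9]
grip_width: 0.0394
t 3.53 pos [ 0.4872 -0.3153  0.1692] yaw 68.4 tilt 0.22 grip 0.0394 F [-0.  -0.4 -0.5] M [ 0.033 -0.063  0.045] q [-0.77  0.54  1.6   0.    1.01 -0.39]
SHIFT [0.0054, 0.0025, 0.1687] TURN [-0.0003, -0.0005, -0.0002]
```

View pics/sc2.png

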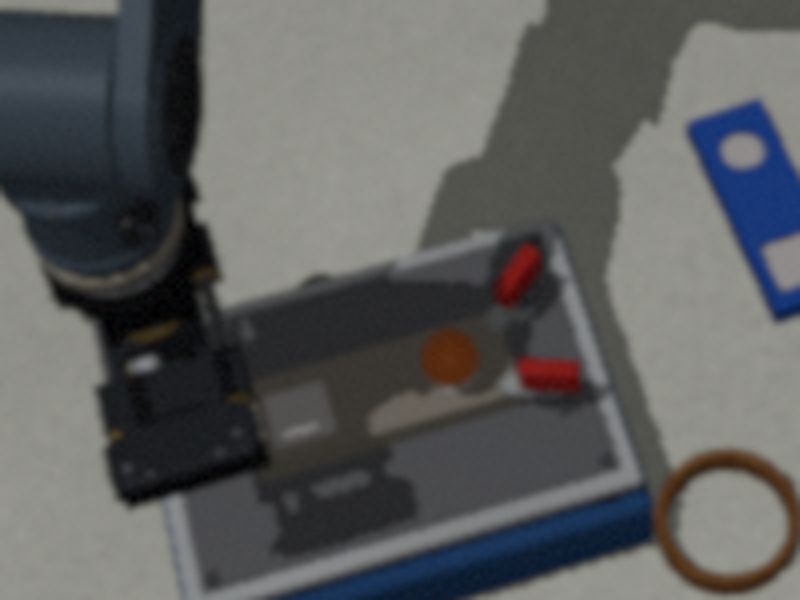

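View pics/tc2.png

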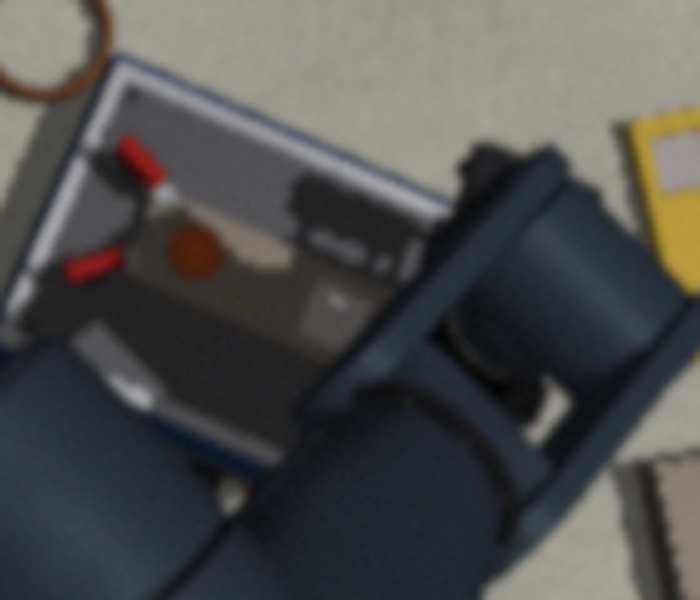

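The gripper hides knob a in both views (scene crop 180,440), so I descend on the measured pose and watch the force.

```bash
python3 -m crank '[[0.1,[0.005,0.002,0.04],[0,0,0]],[0.1,[0.005,0.002,0.09],[0,0,0]],[0.1,[0.005,0.002,0.14],[0,0,0]],[0.1,[0.005,0.002,0.168],[0,0,0]],[0.1,[0.005,0.002,0.168],[0,0,0]]]'; python3 go.py .4882 -.3141 .127 68.5
```

```text
t: 3.95
position: [0.4867, -0.3135, 0.1253]
tool_rot: [0.827, 0.562, 0.0, -0.004]
wrist_force: [-0.6, -0.2, -0.3]
grip_width: 0.0393
t 3.95 pos [ 0.4867 -0.3135  0.1253] yaw 68.4 tilt 0.42 grip 0.0393 F [-0.6 -0.2 -0.3] M [-0.043 -0.09   0.007] q [-0.77  0.6   1.63  0.    0.92 -0.39]
SHIFT [0.0001, 0.0063, -0.0067] TURN [-0.0009, -0.0008, -0.0003]
```

```bash
python3 -m crank '[[0.1,[0,0.006,-0.005],[0,0,0]],[1,[0,0.006,-0.005],[0,0,0]],[1,[0,0.006,-0.005],[0,0,0]],[1,[0,0.006,-0.005],[0,0,0]],[1,[0,0.006,-0.005],[0,0,0]]]'; python3 go.py .4882 -.3141 .127 68.5
```

```text
t: 4.37
position: [0.4884, -0.3143, 0.1272]
tool_rot: [0.827, 0.562, 0.001, -0.003]
wrist_force: [0.0, 0.8, -0.6]
grip_width: 0.0203
t 4.37 pos [ 0.4884 -0.3143  0.1272] yaw 68.4 tilt 0.36 grip 0.0203 F [ 0.   0.8 -0.6] M [ 0.022 -0.072  0.026] q [-0.77  0.6   1.63  0.    0.92 -0.39]
SHIFT [0.0004, -0.0011, 0.0007] TURN [-0.0007, -0.0007, -0.0003]
```

```bash
python3 -m crank '[[1,[0,0,0],[0,0,0]],[1,[0,0,0],[0,0,0]],[1,[0,0,0],[0,0,0]]]'; python3 go.py .4882 -.3141 .127 68.5
```

```text
t: 4.62
position: [0.4849, -0.3128, 0.1271]
tool_rot: [0.827, 0.563, -0.002, -0.007]
wrist_force: [-8.4, 1.1, 4.4]
grip_width: 0.0117
t 4.62 pos [ 0.4849 -0.3128  0.1271] yaw 68.5 tilt 0.77 grip 0.0117 F [-8.4  1.1  4.4] M [ 0.054  1.134 -0.046] q [-0.77  0.59  1.63 -0.    0.93 -0.39]
SHIFT [0.0, 0.0141, 0.0001] TURN [-0.002, -0.0007, -0.0001]
```

```bash
python3 -m crank '[[1,[0,0,0],[0,0,0]],[1,[0,0,0],[0,0,0]]]'; python3 go.py .4849 -.3128 .127 68.5
```

```text
t: 4.78
position: [0.4848, -0.3128, 0.1271]
tool_rot: [0.827, 0.562, -0.002, -0.006]
wrist_force: [-1.7, 0.5, -1.5]
grip_width: 0.0118
t 4.78 pos [ 0.4848 -0.3128  0.1271] yaw 68.4 tilt 0.76 grip 0.0118 F [-1.7  0.5 -1.5] M [-0.1   -0.098 -0.039] q [-0.77  0.59  1.63 -0.    0.93 -0.39]
SHIFT [0.0002, 0.0004, 0.0004] TURN [-0.002, -0.0007, -0.0002]
```

```bash
python3 -m crank '[[1,[0,0,0],[0,0,-0.01]],[1,[0,0,0],[0,0,-0.025]],[1,[0,0,0],[0,0,-0.04]],[1,[0,0,0],[0,0,-0.055]],[1,[0,0,0],[0,0,-0.07]]]'; python3 go.py .4849 -.3128 .127 148.5
```

```text
t: 5.2
position: [0.4844, -0.3128, 0.1271]
tool_rot: [0.682, 0.731, -0.0, -0.007]
wrist_force: [-1.6, -0.2, -0.4]
grip_width: 0.0119
t 5.2 pos [ 0.4844 -0.3128  0.1271] yaw 93.9 tilt 0.81 grip 0.0119 F [-1.6 -0.2 -0.4] M [-0.175  0.123 -0.059] q [-0.77  0.59  1.63 -0.    0.93 -0.83]
SHIFT [-0.0003, 0.0019, 0.0004] TURN [-0.0008, -0.0022, -0.1516]
```

```bash
python3 -m crank '[[1,[0,0,0],[0,0,-0.015]],[1,[0,0,0],[0,0,-0.033]],[1,[0,0,0],[0,0,-0.05]],[1,[0,0,0],[0,0,-0.067]],[1,[0,0,0],[0,0,-0.085]]]'; python3 go.py .4849 -.3128 .127 148.5
```

```text
t: 5.62
position: [0.484, -0.3129, 0.1271]
tool_rot: [0.463, 0.886, 0.001, -0.007]
wrist_force: [-2.4, -0.2, -0.6]
grip_width: 0.0118
t 5.62 pos [ 0.484  -0.3129  0.1271] yaw 124.9 tilt 0.84 grip 0.0118 F [-2.4 -0.2 -0.6] M [-0.309  0.196 -0.086] q [-0.77  0.59  1.63 -0.    0.93 -1.37]
SHIFT [-0.0017, 0.0032, 0.0003] TURN [-0.0003, -0.0023, -0.0657]
```

```bash
python3 -m crank '[[1,[0,0,0],[0,0,-0.015]],[1,[0,0,0],[0,0,-0.032]],[1,[0,0,0],[0,0,-0.045]],[1,[0,0,0],[0,0,-0.057]]]'; python3 go.py .4849 -.3128 .127 148.5
```

```text
t: 5.95
position: [0.4838, -0.3132, 0.1271]
tool_rot: [0.296, 0.955, 0.002, -0.007]
wrist_force: [-1.4, -0.2, -0.6]
grip_width: 0.0117
t 5.95 pos [ 0.4838 -0.3132  0.1271] yaw 145.6 tilt 0.85 grip 0.0117 F [-1.4 -0.2 -0.6] M [-0.264  0.05  -0.041] q [-0.77  0.59  1.63 -0.    0.93 -1.74]
SHIFT [-0.0028, 0.0036, 0.0005] TURN [-0.0, -0.0024, -0.008]
```

```bash
python3 -m crank '[[1,[0,0,0],[0,0,-0.006]],[1,[0,0,0],[0,0,-0.012]],[1,[0,0,0],[0,0,-0.016]],[1,[0,0,0],[0,0,-0.016]]]'; python3 go.py .4849 -.3128 .127 148.5
```

```text
t: 6.28
position: [0.4838, -0.3132, 0.1271]
tool_rot: [0.248, 0.969, 0.002, -0.007]
wrist_force: [-0.9, -0.0, -0.4]
grip_width: 0.0126
t 6.28 pos [ 0.4838 -0.3132  0.1271] yaw 151.3 tilt 0.85 grip 0.0126 F [-0.9 -0.  -0.4] M [-0.24   0.046 -0.705] q [-0.77  0.59  1.63 -0.    0.93 -1.83]
SHIFT [-0.0032, 0.0035, 0.0005] TURN [0.0001, -0.0024, 0.0077]
```

The moment about z jumped to -0.7 N m, so knob a is at its stop. Next I open partly, rise and move to b.

```bash
python3 -m crank '[[0.2,[0,0,0],[0,0,0]],[0.2,[0,0,0],[0,0,0]],[0.2,[0,0,0],[0,0,0]],[0.2,[0,0,-0.08],[0,0,0]],[0.2,[0,0,-0.18],[0,0,0]]]'; python3 go.py .592 -.145 .19 43.5
```

```text
t: 6.7
position: [0.4832, -0.3123, 0.1707]
tool_rot: [0.248, 0.969, 0.004, -0.009]
wrist_force: [0.4, -0.7, 0.5]
grip_width: 0.0328
t 6.7 pos [ 0.4832 -0.3123  0.1707] yaw 151.3 tilt 1.16 grip 0.0328 F [ 0.4 -0.7  0.5] M [ 0.043 -0.133 -0.017] q [-0.77  0.53  1.6  -0.    1.03 -1.83]
SHIFT [-0.0586, 0.7962, -0.0763] TURN [-0.0027, -0.0026, 0.2994]
```

```bash
python3 -m crank '[[0.2,[0,0.02,-0.05],[0,0,0.018]],[0.2,[-0.01,0.1,-0.08],[0,0,0.037]],[0.2,[-0.02,0.2,-0.08],[0,0,0.056]],[0.2,[-0.03,0.32,-0.08],[-0.001,-0.001,0.075]],[0.2,[-0.04,0.44,-0.08],[-0.001,-0.001,0.094]]]'; python3 go.py .592 -.145 .19 43.5
```

```text
t: 7.12
position: [0.5457, -0.2204, 0.1914]
tool_rot: [0.522, 0.853, 0.003, -0.006]
wrist_force: [0.3, 1.3, 0.7]
grip_width: 0.0351
t 7.12 pos [ 0.5457 -0.2204  0.1914] yaw 117.1 tilt 0.74 grip 0.0351 F [0.3 1.3 0.7] M [ 0.037 -0.17  -0.081] q [-0.58  0.52  1.55  0.01  1.08 -1.05]
SHIFT [0.1842, 0.3019, 0.0077] TURN [-0.0014, -0.0017, 0.2043]
```

```bash
python3 -m crank '[[0.2,[0.06,0.1,0],[0,0,0.019]],[0.2,[0.12,0.2,0],[0,0,0.038]],[0.2,[0.17,0.28,0],[0,0,0.057]],[0.2,[0.184,0.3,0.005],[-0.001,-0.001,0.076]],[0.2,[0.184,0.302,0.007],[-0.001,-0.001,0.095]]]'; python3 go.py .592 -.145 .19 43.5
```

```text
t: 7.53
position: [0.5929, -0.1424, 0.1902]
tool_rot: [0.75, 0.661, 0.003, -0.002]
wrist_force: [0.1, -0.6, -0.4]
grip_width: 0.0347
t 7.53 pos [ 0.5929 -0.1424  0.1902] yaw 82.7 tilt 0.39 grip 0.0347 F [ 0.1 -0.6 -0.4] M [ 0.039 -0.091  0.006] q [-0.42  0.54  1.5   0.01  1.09 -0.3 ]
SHIFT [-0.0108, -0.0023, 0.0006] TURN [-0.0003, -0.0011, 0.109]
```

```bash
python3 -m crank '[[0.2,[0,0,0],[0,0,0.019]],[0.2,[0,0,0],[0,0,0.038]],[0.2,[0,0,0],[0,0,0.057]],[0.2,[0,0,0],[0,0,0.076]],[0.2,[0,0,0],[-0.001,-0.001,0.095]]]'; python3 go.py .592 -.145 .17 43.5
```

```text
t: 7.95
position: [0.5933, -0.1425, 0.1903]
tool_rot: [0.913, 0.408, 0.002, 0.002]
wrist_force: [0.1, -0.5, -0.8]
grip_width: 0.0347
t 7.95 pos [ 0.5933 -0.1425  0.1903] yaw 48.2 tilt 0.31 grip 0.0347 F [ 0.1 -0.5 -0.8] M [-0.004  0.016  0.024] q [-0.42  0.54  1.51  0.    1.09  0.31]
SHIFT [-0.0109, 0.0023, 0.0812] TURN [0.0008, -0.0003, 0.0131]
```

```bash
python3 -m crank '[[0.2,[-0.01,0.002,0],[0,0,0.013]],[0.2,[-0.01,0.002,0],[0,0,0.013]]]'; python3 fit.py; python3 go.py .592 -.145 .17 43.5
```

```text
t: 8.12
position: [0.5921, -0.1448, 0.1904]
tool_rot: [0.929, 0.37, 0.002, 0.002]
wrist_force: [0.9, 0.2, 0.1]
grip_width: 0.0343
shaker [ 0.52481365 -0.22405934] -23.045238073806615 9 [0.0052 0.0025 0.002  0.0021 0.0015 0.0023 0.0016 0.0054 0.0042]
S 16 [ 0.5313 -0.1263] dir -140.9 len [0.007 0.014] shk [-0.0323  0.0925]
S 82 [ 0.4885 -0.3155] dir 151.9 len [0.012 0.037] shk [ 0.0023 -0.0983]
T 43 [ 0.4874 -0.3121] dir 147.0 len [0.012 0.031] shk [ 0.     -0.0957]
t 8.82 pos [ 0.592  -0.1447  0.1903] yaw 43.5 tilt 0.31 grip 0.0347 F [0.6 0.1 0. ] M [-0.05  -0.005 -0.045] q [-0.42  0.54  1.51  0.    1.08  0.39]
SHIFT [-0.0008, 0.0004, 0.0812] TURN [0.0008, -0.0003, 0.0001]
```

View pics/fitS.png

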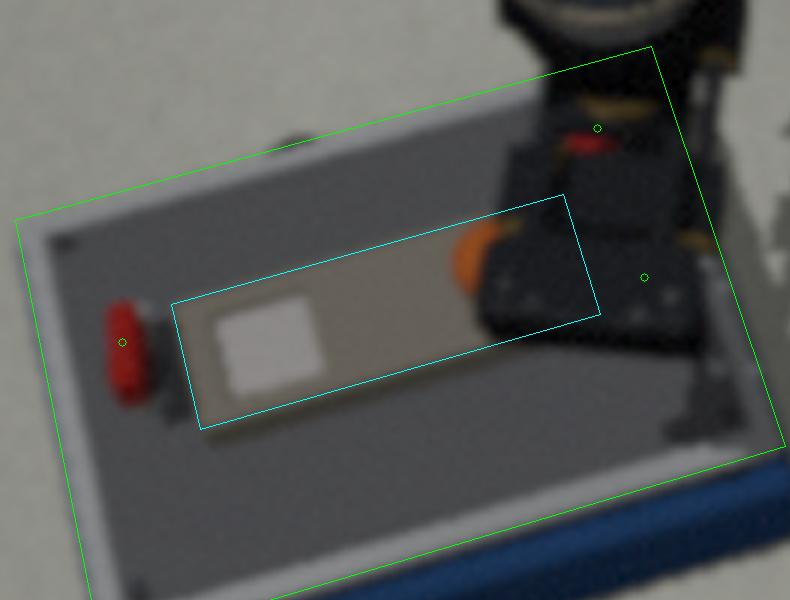

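View pics/fitT.png

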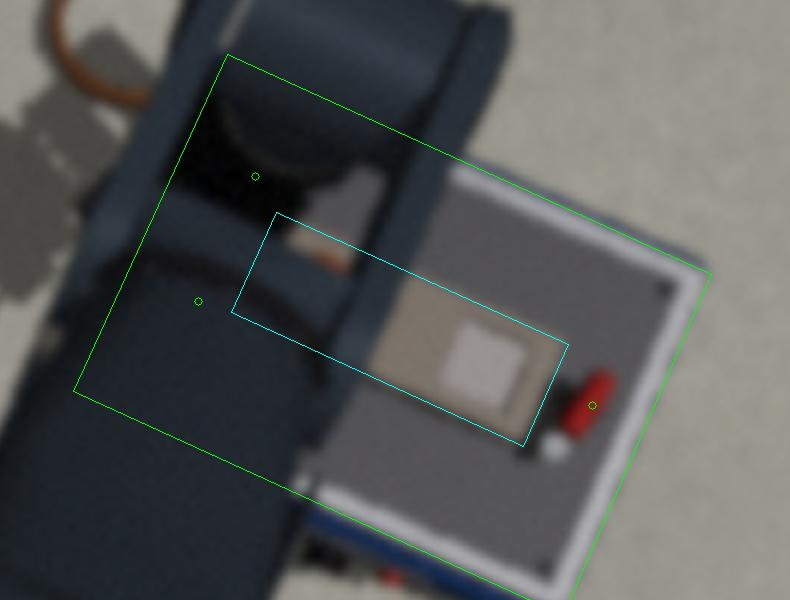

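Knob a now lies across the end (top crop 588,405, direction 147°), swung clear of the tray. Next, down onto b.

```bash
python3 -m crank '[[0.2,[0,0,0.05],[0,0,0]],[0.2,[0,0,0.11],[0,0,0]],[0.2,[0,0,0.18],[0,0,0]],[0.2,[0,0,0.24],[0,0,0]],[0.2,[0,0,0.252],[0,0,0]]]'; python3 go.py .592 -.145 .127 43.5
```

```text
t: 9.23
position: [0.5906, -0.1442, 0.1247]
tool_rot: [0.929, 0.371, 0.0, 0.0]
wrist_force: [0.0, 0.9, 0.0]
grip_width: 0.0347
t 9.23 pos [ 0.5906 -0.1442  0.1247] yaw 43.5 tilt 0.02 grip 0.0347 F [0.  0.9 0. ] M [-0.019 -0.023  0.032] q [-0.42  0.63  1.56  0.    0.95  0.39]
SHIFT [0.0019, 0.0063, -0.009] TURN [0.0, -0.0, 0.0001]
```

```bash
python3 -m crank '[[1,[0.002,0.006,-0.007],[0,0,0]],[1,[0.002,0.006,-0.007],[0,0,0]],[1,[0.002,0.006,-0.007],[0,0,0]],[1,[0.002,0.006,-0.007],[0,0,0]],[1,[0.002,0.006,-0.007],[0,0,0]]]'; python3 go.py .592 -.145 .127 43.5;  python3 -m crank '[[1,[0,0,0],[0,0,0]],[1,[0,0,0],[0,0,0]],[1,[0,0,0],[0,0,0]]]'; python3 go.py .592 -.145 .127 43.5
```

```text
t: 9.65
position: [0.5926, -0.1451, 0.1276]
tool_rot: [0.929, 0.371, 0.001, 0.001]
wrist_force: [0.3, 0.0, 1.6]
grip_width: 0.0115
t 9.65 pos [ 0.5926 -0.1451  0.1276] yaw 43.6 tilt 0.13 grip 0.0115 F [0.3 0.  1.6] M [-0.05  -0.109  0.05 ] q [-0.42  0.62  1.56  0.    0.96  0.39]
SHIFT [-0.0014, -0.0018, 0.0023] TURN [0.0003, -0.0002, 0.0001]
t: 9.9
position: [0.5925, -0.1451, 0.1276]
tool_rot: [0.929, 0.371, 0.001, 0.001]
wrist_force: [-0.3, -0.4, -2.7]
grip_width: 0.0117
t 9.9 pos [ 0.5925 -0.1451  0.1276] yaw 43.6 tilt 0.13 grip 0.0117 F [-0.3 -0.4 -2.7] M [-0.06  -0.069  0.014] q [-0.42  0.62  1.56  0.    0.96  0.39]
SHIFT [-0.0014, -0.0017, 0.0023] TURN [0.0003, -0.0002, 0.0002]
```

```bash
python3 -m crank '[[1,[0,0,0],[0,0,-0.013]],[1,[0,0,0],[0,0,-0.03]],[1,[0,0,0],[0,0,-0.048]],[1,[0,0,0],[0,0,-0.066]],[1,[0,0,0],[0,0,-0.084]]]'; python3 go.py .592 -.145 .127 123; python3 -m crank '[[1,[0,0,0],[0,0,-0.016]],[1,[0,0,0],[0,0,-0.034]],[1,[0,0,0],[0,0,-0.052]],[1,[0,0,0],[0,0,-0.07]],[1,[0,0,0],[0,0,-0.088]]]'; python3 go.py .592 -.145 .127 123
```

```text
t: 10.32
position: [0.592, -0.1447, 0.1276]
tool_rot: [0.798, 0.602, 0.0, 0.0]
wrist_force: [-1.3, 0.4, -0.6]
grip_width: 0.0118
t 10.32 pos [ 0.592  -0.1447  0.1276] yaw 74.1 tilt 0.05 grip 0.0118 F [-1.3  0.4 -0.6] M [ 0.084  0.08  -0.085] q [-0.42  0.62  1.56  0.    0.96 -0.15]
SHIFT [-0.0011, 0.0004, 0.0024] TURN [0.0001, 0.0, -0.1359]
t: 10.73
position: [0.5913, -0.1447, 0.1276]
tool_rot: [0.601, 0.799, -0.0, -0.0]
wrist_force: [-2.1, -0.6, -0.5]
grip_width: 0.0116
t 10.73 pos [ 0.5913 -0.1447  0.1276] yaw 106.1 tilt 0.05 grip 0.0116 F [-2.1 -0.6 -0.5] M [-0.064  0.149 -0.088] q [-0.42  0.62  1.56  0.    0.96 -0.7 ]
SHIFT [-0.002, 0.0025, 0.0023] TURN [-0.0001, -0.0001, -0.047]
```

```bash
python3 -m crank '[[1,[0,0,0],[0,0,-0.012]],[1,[0,0,0],[0,0,-0.024]],[1,[0,0,0],[0,0,-0.034]],[1,[0,0,0],[0,0,-0.042]],[1,[0,0,0],[0,0,-0.046]]]'; python3 go.py .592 -.145 .127 123
```

```text
t: 11.15
position: [0.5909, -0.1445, 0.1276]
tool_rot: [0.481, 0.877, 0.0, -0.001]
wrist_force: [-0.6, 0.0, -1.3]
grip_width: 0.0127
t 11.15 pos [ 0.5909 -0.1445  0.1276] yaw 122.5 tilt 0.12 grip 0.0127 F [-0.6  0.  -1.3] M [-0.054  0.018 -0.8  ] q [-0.42  0.62  1.56  0.    0.96 -0.99]
SHIFT [-0.0041, 0.0028, 0.0023] TURN [-0.0001, -0.0003, -0.0013]
```

Stop at b reached. I open only slightly, because the ball lies on the jaw axis, and rise straight up.

```bash
python3 -m crank '[[0.45,[0,0,0],[0,0,0]],[0.45,[0,0,0],[0,0,0]],[0.45,[0,0,-0.04],[0,0,0]],[0.45,[0,0,-0.14],[0,0,0]],[0.45,[0,0,-0.25],[0,0,0]]]'; python3 go.py .529 -.119 .19 106
```

```text
t: 11.57
position: [0.59, -0.1442, 0.1901]
tool_rot: [0.481, 0.877, 0.0, -0.003]
wrist_force: [0.5, -0.8, -0.6]
grip_width: 0.0234
t 11.57 pos [ 0.59   -0.1442  0.1901] yaw 122.5 tilt 0.31 grip 0.0234 F [ 0.5 -0.8 -0.6] M [-0.002 -0.147  0.009] q [-0.42  0.54  1.51  0.    1.1  -0.99]
SHIFT [0.2163, -0.1514, 0.0017] TURN [-0.0005, -0.0007, 0.046]
```

```bash
python3 -m crank '[[0.2,[0.07,-0.05,0],[0,0,0.012]],[0.2,[0.14,-0.1,0],[0,0,0.025]],[0.2,[0.2,-0.14,0],[0,0,0.038]],[0.2,[0.216,-0.151,0],[0,0,0.046]],[0.2,[0.216,-0.151,0.002],[0,0,0.046]]]'; python3 go.py .529 -.119 .127 106; python3 - <<'E'
from h import *
T=read_camera("top");S=read_camera("scene")
save(T,"tc3",(335,190,130,115),6);save(S,"sc3",(180,240,160,130),5)
E
```

```text
t: 11.98
position: [0.5279, -0.1182, 0.1911]
tool_rot: [0.602, 0.798, -0.0, -0.003]
wrist_force: [0.5, -0.0, -0.8]
grip_width: 0.0346
t 11.98 pos [ 0.5279 -0.1182  0.1911] yaw 106.0 tilt 0.31 grip 0.0346 F [ 0.5 -0.  -0.8] M [ 0.042 -0.11   0.012] q [-0.43  0.46  1.67  0.    1.02 -0.71]
SHIFT [-0.0052, 0.0044, 0.2564] TURN [-0.0006, -0.0006, -0.0001]
```

View pics/sc3.png

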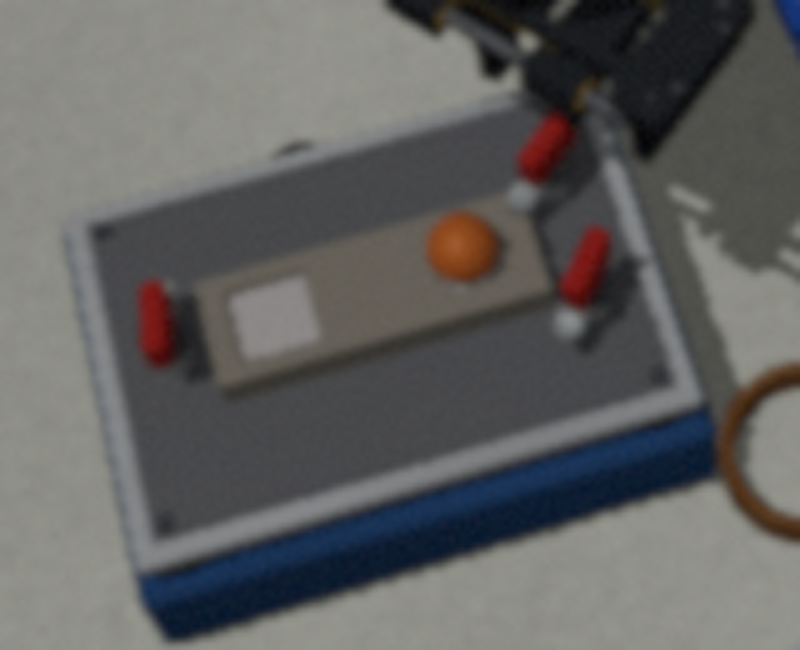

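Knobs a and b (scene crop 155,320 and 585,265) are swung clear, the tray is in place and the ball is in its pocket. The gripper is above c (545,145).

```bash
python3 -m crank '[[0.2,[-0.005,0.004,0.05],[0,0,0]],[0.2,[-0.005,0.004,0.11],[0,0,0]],[0.2,[-0.005,0.004,0.18],[0,0,0]],[0.2,[-0.005,0.004,0.24],[0,0,0]],[0.2,[-0.005,0.004,0.253],[-0.0006,-0.0006,0]]]'; python3 go.py .529 -.119 .127 106
```

```text
t: 12.5
position: [0.5311, -0.1204, 0.1257]
tool_rot: [0.601, 0.799, 0.0, -0.0]
wrist_force: [-0.0, -0.0, -0.0]
grip_width: 0.0346
t 12.5 pos [ 0.5311 -0.1204  0.1257] yaw 106.1 tilt 0.0 grip 0.0346 F [-0. -0. -0.] M [-0.033 -0.068 -0.018] q [-0.43  0.56  1.73  0.    0.86 -0.71]
SHIFT [0.0076, -0.0065, -0.0053] TURN [0.0, -0.0, 0.0003]
```

```bash
python3 -m crank '[[1,[0.006,-0.006,-0.005],[0,0,0]],[1,[0.006,-0.006,-0.005],[0,0,0]],[1,[0.006,-0.006,-0.005],[0,0,0]],[1,[0.006,-0.006,-0.005],[0,0,0]],[1,[0.006,-0.006,-0.005],[0,0,0]]]'; python3 go.py .529 -.119 .127 106;  python3 -m crank '[[1,[0,0,0],[0,0,0]],[1,[0,0,0],[0,0,0]],[1,[0,0,0],[0,0,0]]]'; python3 go.py .529 -.119 .127 106
```

```text
t: 12.92
position: [0.529, -0.1199, 0.1278]
tool_rot: [0.6, 0.8, -0.001, 0.0]
wrist_force: [-2.1, -1.8, 1.7]
grip_width: 0.0118
t 12.92 pos [ 0.529  -0.1199  0.1278] yaw 106.2 tilt 0.09 grip 0.0118 F [-2.1 -1.8  1.7] M [-0.141  0.329  0.069] q [-0.43  0.55  1.73 -0.    0.86 -0.71]
SHIFT [0.0034, 0.0011, 0.0033] TURN [-0.0001, 0.0002, 0.0005]
t: 13.17
position: [0.5289, -0.1199, 0.1279]
tool_rot: [0.6, 0.8, -0.001, 0.0]
wrist_force: [-0.6, -1.0, -1.3]
grip_width: 0.0119
t 13.17 pos [ 0.5289 -0.1199  0.1279] yaw 106.2 tilt 0.09 grip 0.0119 F [-0.6 -1.  -1.3] M [-0.109 -0.082  0.064] q [-0.43  0.55  1.73 -0.    0.86 -0.71]
SHIFT [0.0035, 0.0013, 0.0035] TURN [-0.0001, 0.0002, 0.0005]
```

```bash
python3 -m crank '[[1,[0,0,0],[0,0,-0.013]],[1,[0,0,0],[0,0,-0.03]],[1,[0,0,0],[0,0,-0.048]],[1,[0,0,0],[0,0,-0.066]],[1,[0,0,0],[0,0,-0.084]]]'; python3 go.py .529 -.119 .127 184; python3 -m crank '[[1,[0,0,0],[0,0,-0.016]],[1,[0,0,0],[0,0,-0.034]],[1,[0,0,0],[0,0,-0.052]],[1,[0,0,0],[0,0,-0.07]],[1,[0,0,0],[0,0,-0.088]]]'; python3 go.py .529 -.119 .127 184
```

```text
t: 13.58
position: [0.529, -0.1199, 0.1279]
tool_rot: [0.369, 0.93, -0.001, 0.0]
wrist_force: [-1.1, -0.5, -1.1]
grip_width: 0.0119
t 13.58 pos [ 0.529  -0.1199  0.1279] yaw 136.7 tilt 0.07 grip 0.0119 F [-1.1 -0.5 -1.1] M [-0.005 -0.094  0.   ] q [-0.43  0.55  1.73 -0.    0.86 -1.24]
SHIFT [0.0025, 0.0024, 0.0035] TURN [-0.0002, 0.0, -0.1313]
t: 14.0
position: [0.5291, -0.1197, 0.1279]
tool_rot: [0.099, 0.995, -0.0, 0.0]
wrist_force: [-1.2, -0.4, -2.0]
grip_width: 0.0119
t 14.0 pos [ 0.5291 -0.1197  0.1279] yaw 168.7 tilt 0.05 grip 0.0119 F [-1.2 -0.4 -2. ] M [ 0.068 -0.116 -0.045] q [-0.43  0.55  1.73 -0.    0.86 -1.8 ]
SHIFT [0.001, 0.0028, 0.0035] TURN [-0.0001, 0.0, -0.0426]
```

```bash
python3 -m crank '[[1,[0,0,0],[0,0,-0.012]],[1,[0,0,0],[0,0,-0.022]],[1,[0,0,0],[0,0,-0.03]],[1,[0,0,0],[0,0,-0.036]],[1,[0,0,0],[0,0,-0.04]]]'; python3 go.py .529 -.119 .127 184
```

```text
t: 14.42
position: [0.5291, -0.1197, 0.1279]
tool_rot: [-0.026, 1.0, 0.0, 0.0]
wrist_force: [-0.7, -1.4, -1.5]
grip_width: 0.0131
t 14.42 pos [ 0.5291 -0.1197  0.1279] yaw -177.0 tilt 0.02 grip 0.0131 F [-0.7 -1.4 -1.5] M [-0.048  0.02  -0.751] q [-0.43  0.55  1.73  0.    0.86 -2.05]
SHIFT [0.0004, 0.0027, 0.0034] TURN [0.0, 0.0, -0.0029]
```

All three stops are reached. I release, rise, then head for the tray middle.

```bash
python3 -m crank '[[0.45,[0,0,0],[0,0,0]],[0.45,[0,0,0],[0,0,0]],[0.45,[0,0,-0.04],[0,0,0]],[0.45,[0,0,-0.14],[0,0,0]],[0.45,[0,0,-0.27],[0,0,0]]]'; python3 -m crank '[[0.45,[0,0,0],[0,0,0.019]],[0.45,[0,0,0],[0,0,0.038]],[0.45,[0,0,0],[0,0,0.057]],[0.45,[0,0,0],[0,0,0.076]],[0.45,[0,0,0],[0,0,0.095]]]';python3 go.py .524 -.219 .19 67.4;python3 fit.py
```

```text
t: 14.83
position: [0.5277, -0.1189, 0.1949]
tool_rot: [-0.026, 1.0, 0.001, -0.002]
wrist_force: [0.1, -0.9, -0.2]
grip_width: 0.0238
t: 15.25
position: [0.5282, -0.1189, 0.1961]
tool_rot: [0.272, 0.962, 0.0, -0.001]
wrist_force: [-0.1, 0.3, -0.3]
grip_width: 0.0241
t 15.25 pos [ 0.5282 -0.1189  0.1961] yaw 148.4 tilt 0.17 grip 0.0241 F [-0.1  0.3 -0.3] M [ 0.018 -0.117  0.011] q [-0.43  0.45  1.67  0.    1.02 -1.45]
SHIFT [-0.1955, -0.3499, 0.0239] TURN [-0.0003, -0.0004, 0.2251]
shaker [ 0.52278989 -0.22644258] -22.57997536775613 2 [0.0003 0.0003]
S 78 [ 0.5332 -0.1224] dir 174.0 len [0.013 0.038] shk [-0.0303  0.1001]
S 82 [ 0.595  -0.1491] dir 118.9 len [0.013 0.036] shk [0.037  0.0992]
S 81 [ 0.4884 -0.3153] dir 152.3 len [0.012 0.037] shk [ 0.0024 -0.0953]
T 42 [ 0.4873 -0.3122] dir 146.9 len [0.011 0.032] shk [ 0.0002 -0.0928]
```

View pics/fitS.png

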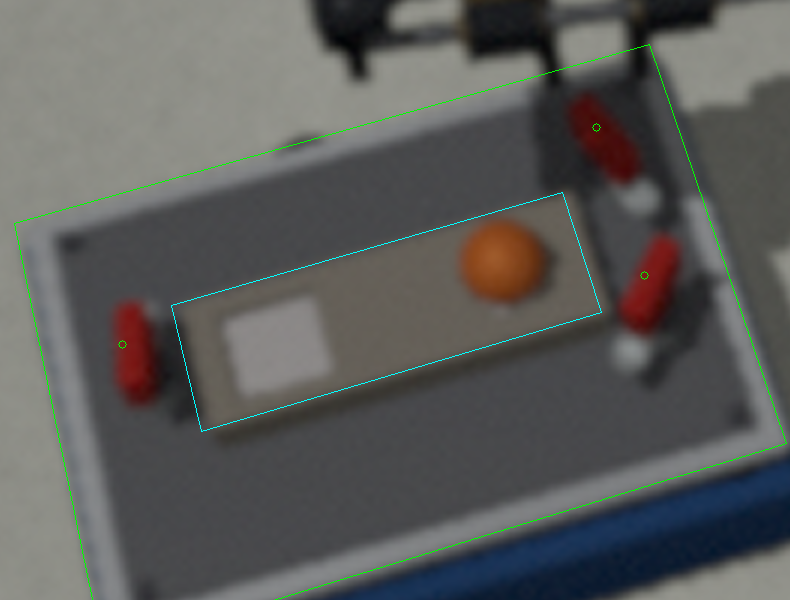

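View pics/fitT.png

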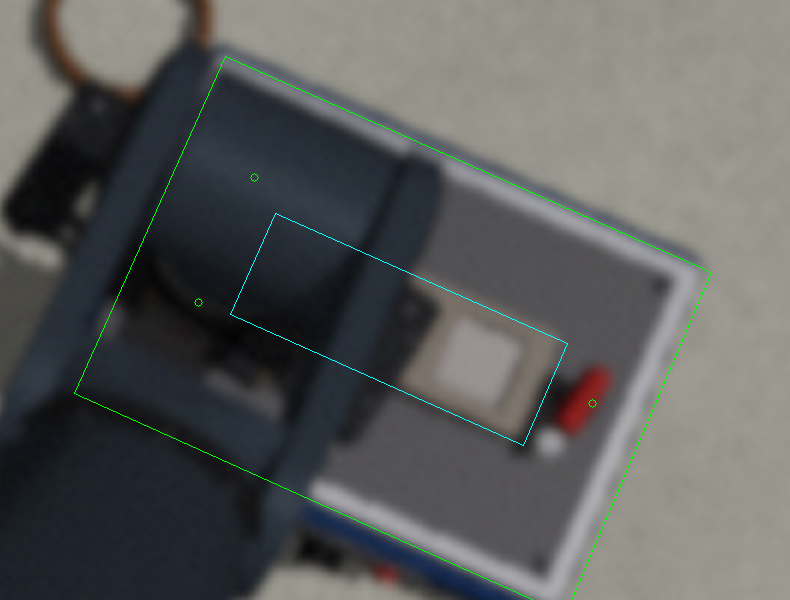

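All three fingers are swung clear of the tray (scene crop 610,135 / 650,285 / 135,350) and the ball is in place. Next I go to the tray middle.

```bash
python3 -m crank '[[0.2,[-0.03,-0.06,0],[0,0,0.019]],[-0.2,[-0.07,-0.14,0],[0,0,0.038]],[-0.6,[-0.12,-0.22,0],[0,0,0.057]],[-1,[-0.17,-0.3,0],[0,0,0.076]],[-1,[-0.195,-0.35,0],[0,0,0.095]]]'; python3 -m crank '[[-1,[0,0,0],[0,0,0.019]],[-1,[0,0,0],[0,0,0.038]],[-1,[0,0,0],[0,0,0.057]],[-1,[0,0,0],[0,0,0.076]],[-1,[0,0,0],[0,0,0.095]]]';python3 go.py .524 -.219 .19 67.4
```

```text
t: 16.37
position: [0.5245, -0.2215, 0.1947]
tool_rot: [0.543, 0.84, -0.001, -0.002]
wrist_force: [0.3, 0.4, -0.4]
grip_width: 0.0492
t: 16.78
position: [0.5245, -0.2217, 0.1946]
tool_rot: [0.768, 0.64, -0.001, -0.001]
wrist_force: [0.5, -0.2, -0.3]
grip_width: 0.0819
t 16.78 pos [ 0.5245 -0.2217  0.1946] yaw 79.6 tilt 0.2 grip 0.0819 F [ 0.5 -0.2 -0.3] M [-0.014 -0.11  -0.029] q [-0.6   0.49  1.6  -0.    1.06 -0.41]
SHIFT [0.0103, -0.0037, 0.0185] TURN [-0.0005, 0.0, 0.034]
```

```bash
python3 -m crank '[[-1,[0.01,-0.004,0],[0,0,0.018]],[-1,[0.01,-0.004,0],[0,0,0.034]],[-1,[0.01,-0.004,0],[0,0,0.034]],[-1,[0.01,-0.004,0.08],[0,0,0.034]],[-1,[0.01,-0.004,0.16],[0,0,0.034]]]';python3 go.py .524 -.219 .0955 67.4
python3 - <<'E'
from h import *
T=read_camera("top");S=read_camera("scene")
save(T,"tc4",(335,190,130,115),6);save(S,"sc4",(180,220,160,130),5)
E
```

```text
t: 17.2
position: [0.525, -0.2198, 0.1555]
tool_rot: [0.831, 0.556, -0.0, 0.001]
wrist_force: [0.3, -0.7, -0.8]
grip_width: 0.0869
t 17.2 pos [ 0.525  -0.2198  0.1555] yaw 67.6 tilt 0.09 grip 0.0869 F [ 0.3 -0.7 -0.8] M [-0.031 -0.079 -0.048] q [-0.59  0.54  1.64 -0.    0.96 -0.2 ]
SHIFT [0.0017, -0.0049, 0.2398] TURN [0.0001, 0.0002, 0.0005]
```

View pics/sc4.png

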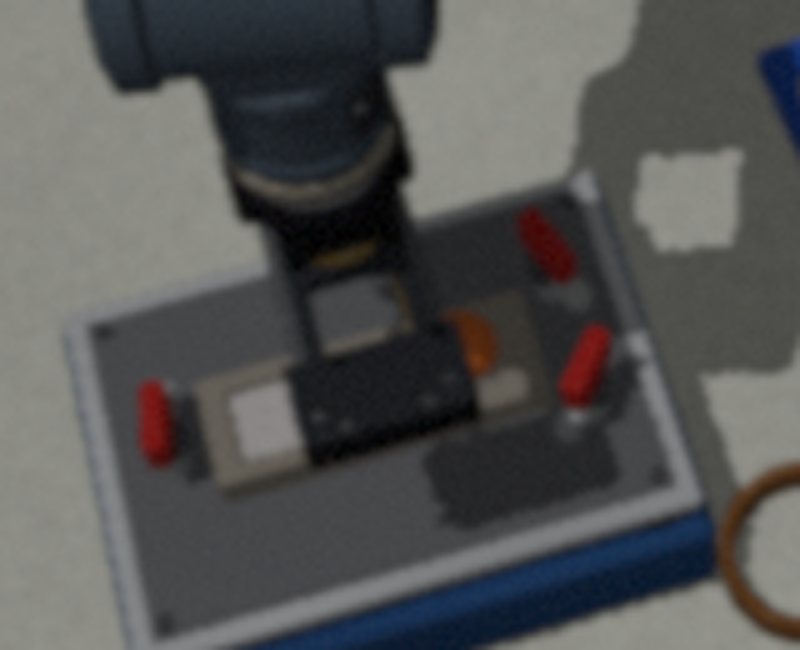

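The gripper straddles the tray middle, with the ball (scene crop 475,345) beyond it. I descend gently.

```bash
python3 -m crank '[[-1,[0.002,-0.005,0.05],[0,0,0]],[-1,[0.002,-0.005,0.11],[0,0,0]],[-1,[0.002,-0.005,0.17],[0,0,0]],[-1,[0.002,-0.005,0.215],[0,0,0]],[-1,[0.002,-0.005,0.228],[0,0,0]]]';python3 go.py .524 -.219 .0955 67.4;python3 -m crank '[[-1,[0,0,0],[0,0,0]],[-1,[0,0,0],[0,0,0]]]';python3 go.py .524 -.219 .0955 67.4
```

```text
t: 17.72
position: [0.5196, -0.2162, 0.0939]
tool_rot: [0.831, 0.556, -0.003, -0.006]
wrist_force: [-0.0, 0.2, -0.5]
grip_width: 0.0871
t 17.72 pos [ 0.5196 -0.2162  0.0939] yaw 67.6 tilt 0.72 grip 0.0871 F [-0.   0.2 -0.5] M [-0.007 -0.074  0.005] q [-0.59  0.63  1.69 -0.    0.83 -0.2 ]
SHIFT [-0.0037, 0.0204, -0.0066] TURN [-0.002, -0.0002, 0.0006]
t: 17.88
position: [0.52, -0.2164, 0.0943]
tool_rot: [0.831, 0.557, -0.003, -0.005]
wrist_force: [0.0, -0.0, 0.0]
grip_width: 0.0872
t 17.88 pos [ 0.52   -0.2164  0.0943] yaw 67.6 tilt 0.69 grip 0.0872 F [ 0. -0.  0.] M [-0.025 -0.065  0.009] q [-0.59  0.63  1.69 -0.    0.84 -0.2 ]
SHIFT [-0.0034, 0.0188, -0.0049] TURN [-0.0019, -0.0002, 0.0006]
```

```bash
python3 -m crank '[[-1,[-0.003,0.018,-0.005],[-0.0019,0,0.0005]],[-1,[-0.003,0.018,-0.005],[-0.0019,0,0.0005]],[-1,[-0.003,0.018,-0.005],[-0.0019,0,0.0005]]]';python3 go.py .524 -.219 .0955 67.4
```

```text
t: 18.13
position: [0.5246, -0.2194, 0.0965]
tool_rot: [0.832, 0.555, 0.001, 0.001]
wrist_force: [-0.4, -0.5, -0.9]
grip_width: 0.0869
t 18.13 pos [ 0.5246 -0.2194  0.0965] yaw 67.5 tilt 0.13 grip 0.0869 F [-0.4 -0.5 -0.9] M [-0.061 -0.043  0.002] q [-0.59  0.63  1.68  0.    0.83 -0.2 ]
SHIFT [0.0004, -0.0027, 0.0038] TURN [0.0004, -0.0001, 0.0002]
```

```bash
python3 -m crank '[[-0.2,[0,0,0.002],[0,0,0]],[0.1,[0,0,0.002],[0,0,0]],[0.25,[0,0,0.002],[0,0,0]],[0.25,[0,0,0.002],[0,0,0]],[0.25,[0,0,0.002],[0,0,0]]]';python3 go.py .524 -.219 .0955 67.4;python3 -m crank '[[0.4,[0,0,0],[0,0,0]],[0.7,[0,0,0],[0,0,0]],[1,[0,0,0],[0,0,0]],[1,[0,0,0],[0,0,0]]]';python3 go.py .524 -.219 .0955 67.4
```

```text
t: 18.55
position: [0.5245, -0.2193, 0.0959]
tool_rot: [0.832, 0.555, 0.001, 0.001]
wrist_force: [0.1, -0.2, 1.0]
grip_width: 0.0615
t 18.55 pos [ 0.5245 -0.2193  0.0959] yaw 67.5 tilt 0.13 grip 0.0615 F [ 0.1 -0.2  1. ] M [ 0.    -0.074  0.01 ] q [-0.59  0.63  1.69  0.    0.83 -0.2 ]
SHIFT [0.0003, -0.0025, 0.0017] TURN [0.0003, -0.0001, 0.0002]
t: 18.88
position: [0.5245, -0.2193, 0.0959]
tool_rot: [0.832, 0.555, 0.001, 0.001]
wrist_force: [0.3, 0.1, 1.1]
grip_width: 0.0557
t 18.88 pos [ 0.5245 -0.2193  0.0959] yaw 67.5 tilt 0.12 grip 0.0557 F [0.3 0.1 1.1] M [-0.005 -0.093 -0.006] q [-0.59  0.63  1.69  0.    0.83 -0.2 ]
SHIFT [0.0003, -0.0024, 0.0016] TURN [0.0003, -0.0001, 0.0002]
```

Gripped at 55.7 mm. I make a slow trial lift.

```bash
python3 -m crank '[[1,[0,0,0],[0,0,0]],[1,[0,0,-0.008],[0,0,0]],[1,[0,0,-0.025],[0,0,0]],[1,[0,0,-0.05],[0,0,0]],[1,[0,0,-0.065],[0,0,0]]]';python3 go.py .524 -.219 .17 67.4
python3 - <<'E'
from h import *
S=read_camera("scene");save(S,"sc5",(180,220,160,130),5)
E
```

```text
t: 19.3
position: [0.5247, -0.2194, 0.1129]
tool_rot: [0.832, 0.555, 0.001, 0.001]
wrist_force: [0.0, 1.3, -1.5]
grip_width: 0.0555
t 19.3 pos [ 0.5247 -0.2194  0.1129] yaw 67.5 tilt 0.16 grip 0.0555 F [ 0.   1.3 -1.5] M [-0.036 -0.058  0.002] q [-0.59  0.6   1.67  0.    0.86 -0.2 ]
SHIFT [0.0006, -0.0027, -0.2283] TURN [0.0004, -0.0001, 0.0002]
```

View pics/sc5.png

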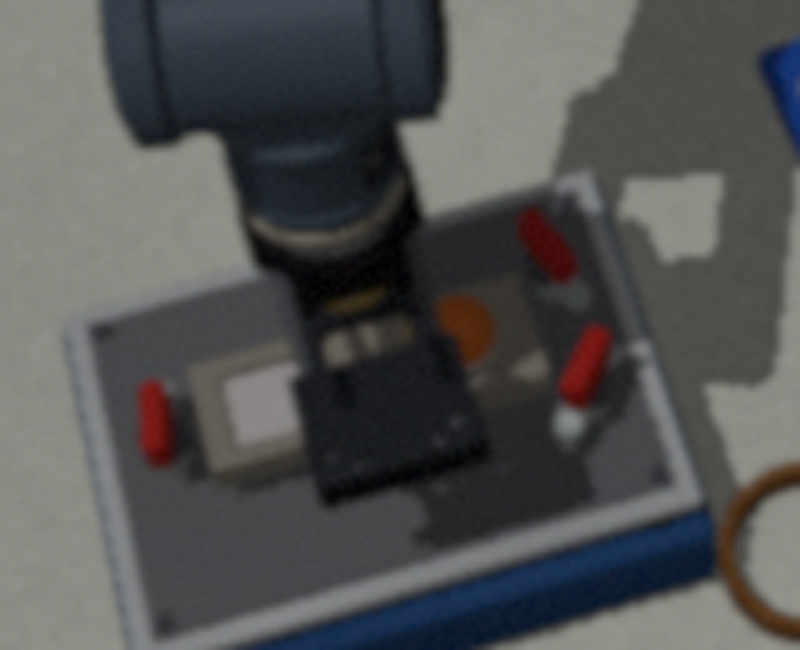

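The tray is up by 17 mm and level, with the ball in its pocket (scene crop 465,330). I continue lifting smoothly.

```bash
python3 -m crank '[[1,[0,0,-0.015],[0,0,0]],[1,[0,0,-0.04],[0,0,0]],[1,[0,0,-0.07],[0,0,0]],[1,[0,0,-0.1],[0,0,0]],[1,[0,0,-0.125],[0,0,0]]]';python3 -m crank '[[1,[0,0,-0.03],[0,0,0]],[1,[0,0,-0.06],[0,0,0]],[1,[0,0,-0.09],[0,0,0]],[1,[0,0,-0.115],[0,0,0]],[1,[0,0,-0.13],[0,0,0]]]';python3 -m crank '[[1,[0,0,0],[0,0,0]],[1,[0,0,0],[0,0,0]]]'; python3 go.py .541 .216 .178 67.5
```

```text
t: 19.77
position: [0.5253, -0.2198, 0.146]
tool_rot: [0.832, 0.555, 0.001, 0.002]
wrist_force: [-0.0, 0.3, -1.1]
grip_width: 0.0556
t: 20.18
position: [0.5255, -0.22, 0.1797]
tool_rot: [0.832, 0.555, 0.002, 0.003]
wrist_force: [0.2, 0.3, -1.0]
grip_width: 0.0558
t: 20.35
position: [0.5256, -0.2201, 0.18]
tool_rot: [0.832, 0.555, 0.002, 0.003]
wrist_force: [-0.9, 0.2, -1.7]
grip_width: 0.0561
t 20.35 pos [ 0.5256 -0.2201  0.18  ] yaw 67.5 tilt 0.41 grip 0.0561 F [-0.9  0.2 -1.7] M [ 0.021 -0.05  -0.02 ] q [-0.59  0.5   1.62  0.    1.01 -0.2 ]
SHIFT [1.6346, -0.6116, 0.0032] TURN [0.0011, 0.0, -0.0001]
```

```bash
python3 -m crank '[[1,[0.009,-0.003,0],[0,0,0]],[1,[0.028,-0.01,0],[0,0,0]],[1,[0.056,-0.021,0],[0,0,0]],[1,[0.09,-0.034,0],[0,0,0]],[1,[0.13,-0.049,0],[0.0005,0,0]]]';python3 go.py .545 .217 .178 67.5; python3 -m crank '[[1,[0.05,-0.019,0],[0,0,0]],[1,[0.1,-0.037,0],[0,0,0]],[1,[0.15,-0.056,0],[0,0,0]],[1,[0.2,-0.075,0],[0,0,0]],[1,[0.25,-0.094,0],[0.0005,0,0]]]';python3 go.py .545 .217 .178 67.5
```

```text
t: 20.77
position: [0.5264, -0.1842, 0.1796]
tool_rot: [0.832, 0.555, 0.001, 0.001]
wrist_force: [0.9, -0.5, -0.6]
grip_width: 0.0555
t 20.77 pos [ 0.5264 -0.1842  0.1796] yaw 67.5 tilt 0.18 grip 0.0555 F [ 0.9 -0.5 -0.6] M [-0.014 -0.065  0.043] q [-0.54  0.49  1.65  0.    1.   -0.14]
SHIFT [1.5107, -0.5468, 0.0048] TURN [0.0005, 0.0, -0.0001]
t: 21.18
position: [0.5285, -0.1157, 0.1796]
tool_rot: [0.832, 0.555, -0.0, -0.0]
wrist_force: [-0.2, -0.3, -1.4]
grip_width: 0.0558
t 21.18 pos [ 0.5285 -0.1157  0.1796] yaw 67.5 tilt 0.03 grip 0.0558 F [-0.2 -0.3 -1.4] M [-0.014 -0.041 -0.023] q [-0.42  0.47  1.69  0.    0.98 -0.03]
SHIFT [1.2546, -0.4485, 0.0065] TURN [-0.0001, -0.0, -0.0]
```

```bash
python3 -m crank '[[1,[0.05,-0.018,0],[0,0,0]],[1,[0.1,-0.036,0],[0,0,0]],[1,[0.15,-0.054,0],[0,0,0]],[1,[0.2,-0.072,0],[0,0,0]],[1,[0.25,-0.09,0],[0,0,0]]]'; python3 -m crank '[[1,[0.05,-0.018,0],[0,0,0]],[1,[0.1,-0.036,0],[0,0,0]],[1,[0.15,-0.054,0],[0,0,0]],[1,[0.2,-0.072,0],[0,0,0]],[1,[0.25,-0.09,0],[0,0,0]]]';python3 go.py .545 .217 .178 67.5
python3 - <<'E'
from h import *
S=read_camera("scene");save(S,"sc6",(220,120,220,160),3.6)
E
```

```text
t: 21.6
position: [0.5317, -0.048, 0.1796]
tool_rot: [0.832, 0.556, -0.0, -0.0]
wrist_force: [-0.1, -0.5, -1.1]
grip_width: 0.0554
t: 22.02
position: [0.5349, 0.0196, 0.1796]
tool_rot: [0.832, 0.556, -0.0, -0.0]
wrist_force: [-0.7, 1.0, -1.7]
grip_width: 0.0558
t 22.02 pos [0.5349 0.0196 0.1796] yaw 67.5 tilt 0.01 grip 0.0558 F [-0.7  1.  -1.7] M [-0.081 -0.02  -0.009] q [-0.17  0.47  1.7   0.    0.97  0.22]
SHIFT [0.7448, -0.2649, 0.0067] TURN [-0.0, -0.0, -0.0]
```

View pics/sc6.png

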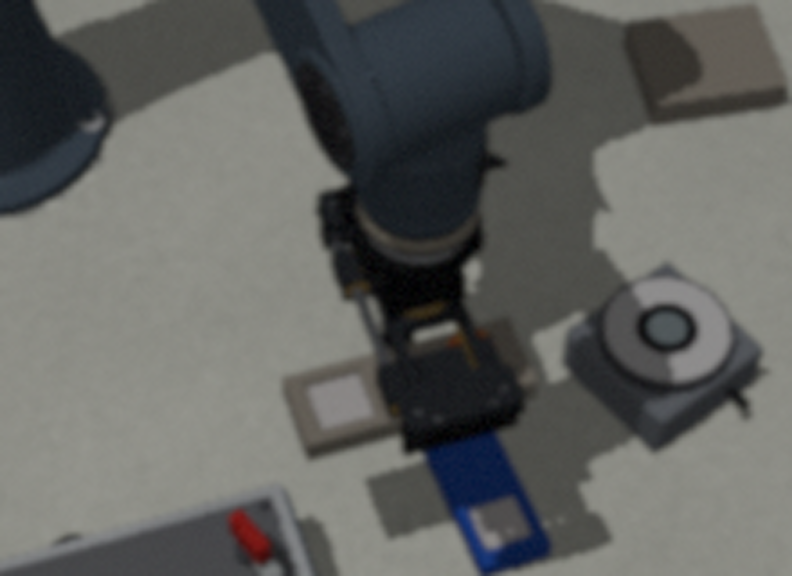

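The tray hangs level with the ball in place (crop 470,345), and the lens is visible at crop 667,327. I locate the lens from its pixels and continue.

```bash
python3 - <<'E'
from h import *
S=read_camera("scene");T=read_camera("top")
print(onz(S,(667/3.6+220-.5,327/3.6+120-.5),.064).round(4),onz(T,(246.5,232),.064).round(4))
save(T,"tc6",(200,180,130,110),6)
E
python3 -m crank '[[1,[0.03,-0.011,0],[0,0,0]],[1,[0.07,-0.025,0],[0,0,0]],[1,[0.12,-0.043,0],[0,0,0]],[1,[0.17,-0.06,0],[0,0,0]],[1,[0.22,-0.078,0],[0,0,0]]]'; python3 -m crank '[[1,[0.045,-0.016,0],[0,0,0]],[1,[0.09,-0.032,0],[0,0,0]],[1,[0.135,-0.048,0],[0,0,0]],[1,[0.175,-0.062,0],[0,0,0]],[1,[0.21,-0.075,0],[0,0,0]]]';python3 go.py .545 .217 .168 67.5
```

```text
[0.5621 0.2536 0.064 ] [0.5616 0.2532 0.064 ]
t: 22.58
position: [0.5377, 0.0786, 0.1796]
tool_rot: [0.831, 0.556, -0.0, -0.0]
wrist_force: [0.5, 0.0, -1.0]
grip_width: 0.0557
t: 23.0
position: [0.5405, 0.1355, 0.1796]
tool_rot: [0.831, 0.556, -0.0, -0.0]
wrist_force: [-0.0, -0.4, -0.8]
grip_width: 0.0556
t 23.0 pos [0.5405 0.1355 0.1796] yaw 67.6 tilt 0.02 grip 0.0556 F [-0.  -0.4 -0.8] M [-0.003 -0.104  0.009] q [0.05 0.49 1.65 0.   1.   0.44]
SHIFT [0.3082, -0.1077, 0.0463] TURN [-0.0, 0.0, 0.0003]
```

View pics/tc6.png

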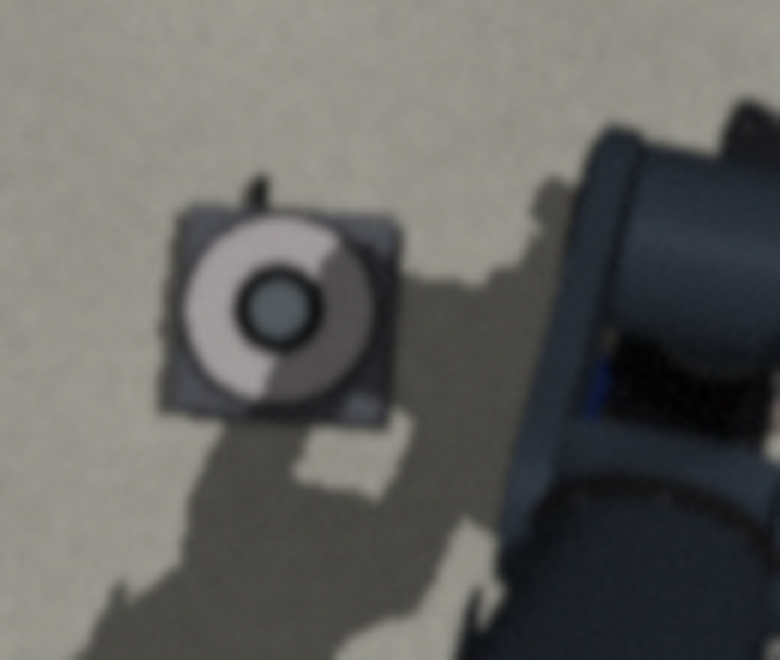

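The lens is at top crop 280,308. Both views agree on about (0.562, 0.254), so the target holds. I do the final approach decelerating.

```bash
python3 -m crank '[[1,[0.035,-0.012,0],[0,0,0]],[1,[0.07,-0.025,0],[0,0,0]],[1,[0.105,-0.037,0],[0,0,0]],[1,[0.14,-0.049,0],[0,0,0]],[1,[0.17,-0.06,0],[0,0,0]]]'; python3 -m crank '[[1,[0.028,-0.01,0.003],[0,0,0]],[1,[0.053,-0.019,0.006],[0,0,0]],[1,[0.075,-0.026,0.012],[0,0,0]],[1,[0.093,-0.033,0.018],[0,0,0]],[1,[0.106,-0.037,0.024],[0,0,0]]]';python3 go.py .5445 .2165 .168 67.5
```

```text
t: 23.42
position: [0.543, 0.1815, 0.1796]
tool_rot: [0.831, 0.556, -0.0, -0.0]
wrist_force: [0.3, 0.5, -1.3]
grip_width: 0.0558
t: 23.83
position: [0.5444, 0.21, 0.1733]
tool_rot: [0.831, 0.556, -0.0, -0.0]
wrist_force: [0.5, -0.2, -1.2]
grip_width: 0.0558
t 23.83 pos [0.5444 0.21   0.1733] yaw 67.6 tilt 0.03 grip 0.0558 F [ 0.5 -0.2 -1.2] M [-0.027 -0.075  0.014] q [0.18 0.53 1.59 0.   1.02 0.57]
SHIFT [0.0242, -0.0095, 0.0212] TURN [-0.0001, 0.0, 0.0003]
```

```bash
python3 -m crank '[[1,[0.01,-0.004,0.006],[0,0,0]],[1,[0.018,-0.007,0.013],[0,0,0]],[1,[0.024,-0.009,0.018],[0,0,0]],[1,[0.024,-0.009,0.02],[0,0,0]],[1,[0.024,-0.009,0.02],[0,0,0]]]';python3 -m crank '[[1,[0,0,0],[0,0,0]],[1,[0,0,0],[0,0,0]],[1,[0,0,0],[0,0,0]]]';python3 go.py .5445 .2165 .168 67.5
python3 - <<'E'
from h import *
S=read_camera("scene");T=read_camera("top");save(S,"sc7",(310,130,160,130),5);save(T,"tc7",(180,160,180,150),4.4)
cv2.imwrite("pics/sfull.png",S["frame"][:,:,::-1])
for q in("tray","tray_pocket","tray_under","ball_center","box_base","box_lid","tape","clamp_a_grip"):
    for n,p in(("S",S),("T",T)):
        for r in tip_of(p,q)[:3]: print(q,n,round(r["p"],2),w(p,r["point"]).round(4))
E
```

```text
t: 24.25
position: [0.5445, 0.2163, 0.1681]
tool_rot: [0.831, 0.556, -0.0, -0.0]
wrist_force: [-0.7, -0.0, -0.6]
grip_width: 0.0557
t: 24.5
position: [0.5446, 0.2161, 0.1682]
tool_rot: [0.831, 0.556, -0.0, -0.0]
wrist_force: [0.2, 0.0, -1.7]
grip_width: 0.0558
t 24.5 pos [0.5446 0.2161 0.1682] yaw 67.6 tilt 0.05 grip 0.0558 F [ 0.2  0.  -1.7] M [ 0.016 -0.09   0.036] q [ 0.19  0.54  1.59 -0.    1.01  0.58]
SHIFT [0.0015, -0.0009, 0.0007] TURN [-0.0001, 0.0001, 0.0002]
tray S 0.9 [ 5.721e-01 -5.123e-01  4.000e-04]
tray S 0.78 [ 0.5443  0.0748 -0.0029]
tray S 0.69 [0.5468 0.2103 0.1629]
tray T 0.81 [0.5403 0.079  0.0006]
tray T 0.79 [ 5.745e-01 -5.134e-01 -3.000e-04]
tray T 0.55 [0.5468 0.2113 0.1633]
tray_pocket S 0.85 [ 0.5309 -0.5216  0.0126]
tray_pocket S 0.76 [0.5621 0.2508 0.178 ]
tray_pocket S 0.61 [0.4975 0.0942 0.0124]
tray_pocket T 0.83 [0.5028 0.0931 0.0147]
tray_pocket T 0.81 [ 0.5343 -0.5214  0.0149]
tray_under S 0.78 [0.5613 0.2528 0.1616]
tray_under S 0.71 [0.496  0.0956 0.0018]
tray_under S 0.65 [ 0.5319 -0.5251  0.0025]
tray_under T 0.91 [ 0.5031  0.0972 -0.0012]
tray_under T 0.83 [ 0.5336 -0.5245 -0.0051]
box_base S 0.65 [ 0.3901 -0.546  -0.003 ]
box_base T 0.6 [ 0.3957 -0.5481  0.0011]
box_base T 0.22 [0.5473 0.2118 0.163 ]
box_lid S 0.56 [ 0.3654  0.5121 -0.0035]
box_lid T 0.74 [ 0.3688  0.5104 -0.0014]
tape S 0.67 [ 0.6943 -0.0915 -0.0008]
tape T 0.82 [ 0.6939 -0.0952 -0.0041]
clamp_a_grip S 0.62 [ 0.4858 -0.3122  0.1401]
clamp_a_grip T 0.67 [ 0.488  -0.3166  0.1498]
```

View pics/sc7.png

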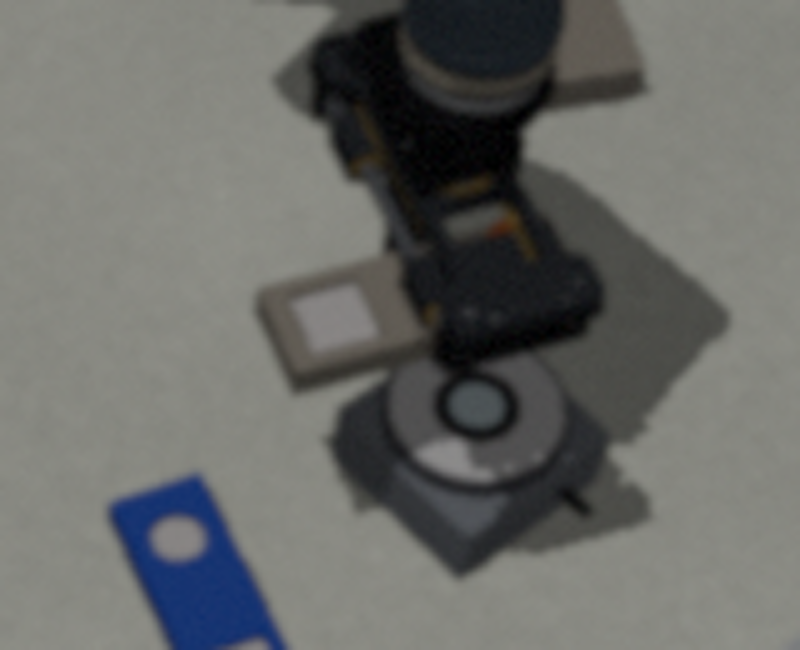

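View pics/sfull.png

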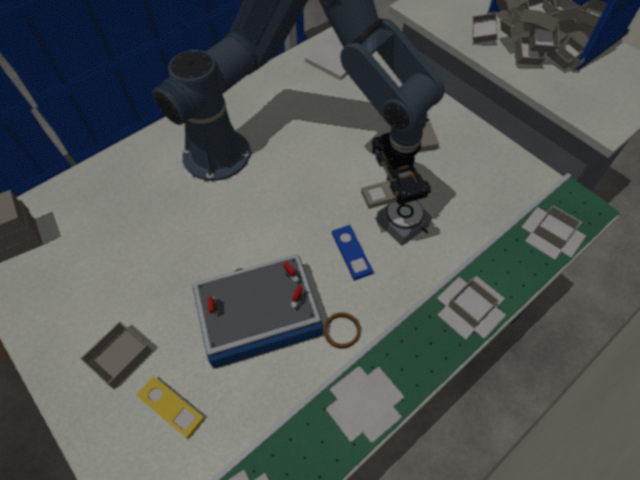

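View pics/tc7.png

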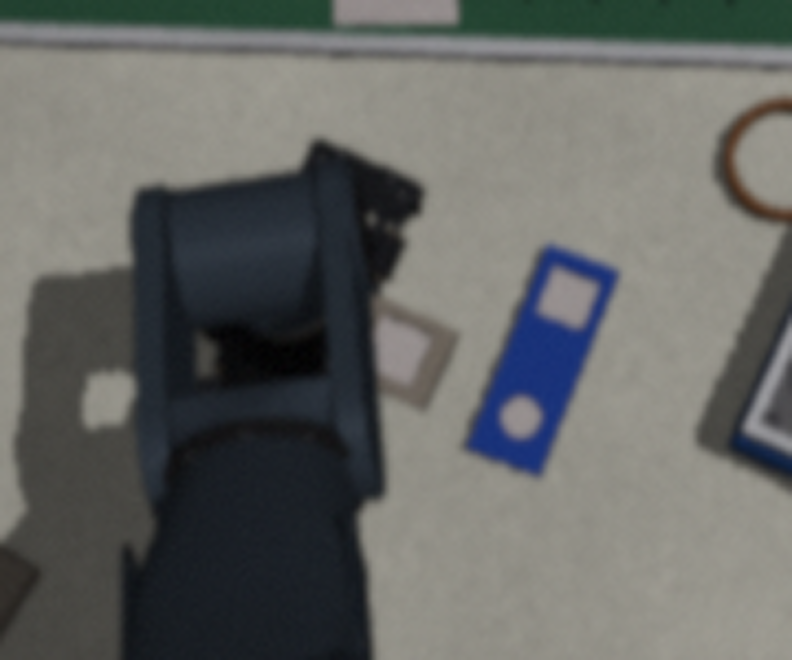

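In the pictures the tray is level and the ball shows between the fingers (scene crop 500,228). tray_under reads (0.561, 0.253, 0.162) against the lens at (0.562, 0.254, 0.064). The boxes, tape and knobs are where they should be, so I hand in.

```bash
python3 go.py .5445 .2165 .168 67.5; python3 -c "
from rig import workorder; print(workorder.finish_job())"
```

```text
t 25.4 pos [0.5445 0.2163 0.1681] yaw 67.6 tilt 0.05 grip 0.0557 F [ 0.6 -1.7 -1.5] M [-0.095 -0.083 -0.043] q [0.19 0.54 1.59 0.   1.01 0.58]
SHIFT [0.0009, -0.0004, 0.0005] TURN [-0.0001, 0.0001, 0.0003]
the job is handed in; nothing more can be done
None
```

I turned knobs a, b and c anticlockwise to their end stops, lifted the tray level by its sides and carried it to the inspection camera. I handed the job in at t = 25.4 s with the gripper still holding the tray; no verdict is reported.

- **Knobs:** at each stop the wrist moment jumped to about 0.7–0.8 N m, and the pictures show all three fingers swung clear. The joint angles themselves could not be read out.
- **Tray position:** the pocket is within about 3 mm of the lens seen from above, with the underside about 98–99 mm above it. The tool is tilted 0.05°, the arm is still and the grip is 55.7 mm wide.
- **Ball:** it was seen in its pocket after the trial lift. At the end it only shows in part behind the gripper, so that last check is partial.
- **Boxes and tape:** they read within about 5 mm of their first readings, which is the noise of the network.
- **Disagreements:** the vision positions of the knobs were about 2–4 mm off from where the gripper found them, which I corrected for. In the last check the network missed the pocket and underside points in the top view, so those rest on the scene view and the tray origin, which agree.

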